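# Change over the leaf-sample drying box

### The job

Change over the leaf-drying box on the greenhouse bench: move the dried sample tubes that stand in the box into free holes of the white carrier, and move all the fresh tubes from the carrier into holes of the box, every tube fully down in its hole. Carry the sorting pan over and tip it so that all the desiccant canisters slide into the box's open well, then set the empty pan back down flat on the bench and shut the clear cover completely. Leave the plant pot, the plant stake and the snips alone.

Things in the scene. Friction and masses are not known exactly. Their poses are not given: they have to be found in the camera images.
- box: leaf-drying box, fixed: grey base 230 mm (its x) by 190 mm (its y), 55 mm tall, walls 4 mm thick; origin at the centre of its underside, z up. Its -y part is an open desiccant well, its +y part a white block with one row of four tube holes along x; a clear cover, open at the start, is hinged along the +y edge.
- box_rack (a point): middle of the row of four tube holes in the drying box, level with their mouths, 50 mm above the bench; axes as the box's. Hole centres at x = -78, -26, +26, +78 mm, y = 0. Each is 27 mm wide, chamfered 2 mm, 38 mm deep: a seated tube's foot is 12 mm above the bench, its cap top 102 mm.
- well (a point): centre of the floor of the desiccant well, 8 mm above the bench: an open trough 222 mm along the box's x and 75 mm along its y, with the box's 55 mm tall outer walls on three sides and the 50 mm tall white hole block on the +y side; axes as the box's.
- lid (a joint): clear cover of the drying box: angle in rad, 0 shut, about 2 at the start (leaning back past upright on the +y side), limit 2.2; a friction hinge that stays where it is left (0.42 N m). The cover is a 230 x 190 mm pane with skirts on three sides, 56 mm deep in all, 0.3 kg; shut, its top is 112 mm above the bench.
- lid_hinge (a point): middle of the cover's hinge line, which runs along the box's x at its +y edge, 56 mm above the bench; turns with the cover.
- lid_edge (a point): middle of the cover's free edge at its outer face: 190 mm from the hinge along the pane and 56 mm square out from the hinge plane. Open, it is the upper outer edge and may be pushed over from behind; shut, it is the front top edge.
- carrier: loose white block rack, 122 mm (its x) by 150 mm (its y) by 45 mm tall, 0.7 kg; origin at the centre of its underside, z up. Six holes with centres at x = -31, +31 mm and y = -46, 0, +46 mm, each 27 mm wide, chamfered 2 mm, open at the top face, 38 mm deep: a seated tube's foot is 7 mm above the underside.
- pan: steel sorting pan, 0.16 kg: floor 130 mm (its x) by 90 mm (its y), 3 mm thick, side walls 19 mm tall, open at the +x end; at the -x end a plain back plate 6 mm thick, 90 mm wide, 58 mm long, leaning back 20 deg (top towards -x). Origin: centre of the underside, z up. Canisters begin to slide on it at a tilt of 27 to 36 deg.
- pan_lip (a point): middle of the pan's open pouring lip, on the floor's upper face at the +x end; axes as the pan's.
- pan_grip (a point): place to grip the pan: in the middle of the back plate's thickness and width, 42 mm up along it (16 mm below its top edge); axes as the pan's (not leaning).
- fresh0: sample tube: clear body 24 mm across, ribbed white cap 29 mm across and 20 mm tall, 90 mm tall in all, 35 g; foot tapers over its lowest 13 mm to a flat 14 mm across. Origin: centre of the foot; z along the tube to the cap. A fresh sample, standing in a hole of the carrier at the start; may be absent.
- fresh1: sample tube: clear body 24 mm across, ribbed white cap 29 mm across and 20 mm tall, 90 mm tall in all, 35 g; foot tapers over its lowest 13 mm to a flat 14 mm across. Origin: centre of the foot; z along the tube to the cap. A fresh sample, standing in a hole of the carrier at the start; may be absent.
- fresh2: sample tube: clear body 24 mm across, ribbed white cap 29 mm across and 20 mm tall, 90 mm tall in all, 35 g; foot tapers over its lowest 13 mm to a flat 14 mm across. Origin: centre of the foot; z along the tube to the cap. A fresh sample, standing in a hole of the carrier at the start; may be absent.
- fresh3: sample tube: clear body 24 mm across, ribbed white cap 29 mm across and 20 mm tall, 90 mm tall in all, 35 g; foot tapers over its lowest 13 mm to a flat 14 mm across. Origin: centre of the foot; z along the tube to the cap. A fresh sample, standing in a hole of the carrier at the start; may be absent.
- dry0: sample tube: clear body 24 mm across, ribbed white cap 29 mm across and 20 mm tall, 90 mm tall in all, 35 g; foot tapers over its lowest 13 mm to a flat 14 mm across. Origin: centre of the foot; z along the tube to the cap. A dried sample, standing in a hole of the drying box at the start; may be absent.
- dry1: sample tube: clear body 24 mm across, ribbed white cap 29 mm across and 20 mm tall, 90 mm tall in all, 35 g; foot tapers over its lowest 13 mm to a flat 14 mm across. Origin: centre of the foot; z along the tube to the cap. A dried sample, standing in a hole of the drying box at the start; may be absent.
- can0: desiccant canister: aluminium disc 29 mm across, 16 mm tall, 22 g, lying flat in the pan at the start; origin at the centre of one flat face (the under one at the start).
- can1: desiccant canister: aluminium disc 29 mm across, 16 mm tall, 22 g, lying flat in the pan at the start; origin at the centre of one flat face (the under one at the start).
- can2: desiccant canister: aluminium disc 29 mm across, 16 mm tall, 22 g, lying flat in the pan at the start; origin at the centre of one flat face (the under one at the start).
- can3: desiccant canister: aluminium disc 29 mm across, 16 mm tall, 22 g, lying flat in the pan at the start; origin at the centre of one flat face (the under one at the start).
- pot: bystander: small black plant pot 90 mm across, 80 mm tall, with cereal seedlings; leave alone.
- marker: bystander: orange plant stake 160 mm long with a blank white tag, lying flat; leave alone.
- snips: bystander: pruning snips, about 160 mm long, lying flat; leave alone.
Things that resemble listed ones, but are neither listed nor needed, are in the scene too. What is shaped like the fresh1 but pink is not meant. What is shaped like the can2 but blue is not meant.

How it is judged (in metres and radians):
On the way:
1. the pan is tipped over the well of the drying box (more than 25 deg, its lip within the box and less than 150 mm above the well's floor) (angle between pan's own z axis and vertical above 0.44 rad and x of pan_lip in the frame of well between -0.115 and 0.115 m and y of pan_lip in the frame of well between -0.06 and 0.09 m and z of pan_lip in the frame of well below 0.15 m), for 0.1 s.
At the end, for the whole second after the job is handed in: Fresh tubes stand in holes of the box, dried ones in holes of the carrier: foot within 6 mm of its seat, within 8 deg of upright. All canisters inside the well, cover shut (below 0.05 rad), pan flat on the bench (3 deg, 6 mm), carrier flat, all at rest (z of each of fresh0, fresh1, fresh2, fresh3 in the frame of box below 0.018 m and angle between each of fresh0, fresh1, fresh2, fresh3, dry0, dry1's own z axis and vertical below 0.15 rad and linear speed of each of fresh0, fresh1, fresh2, fresh3, dry0, dry1, pan below 0.03 m/s and y of fresh0 in the frame of box between 0.022 and 0.047 m and x of fresh0 in the frame of box between -0.092 and 0.092 m and y of fresh1 in the frame of box between 0.022 and 0.047 m and x of fresh1 in the frame of box between -0.092 and 0.092 m and y of fresh2 in the frame of box between 0.022 and 0.047 m and x of fresh2 in the frame of box between -0.092 and 0.092 m and y of fresh3 in the frame of box between 0.022 and 0.047 m and x of fresh3 in the frame of box between -0.092 and 0.092 m and z of each of dry0, dry1 in the frame of carrier below 0.013 m and x of dry0 in the frame of carrier between -0.045 and 0.045 m and y of dry0 in the frame of carrier between -0.06 and 0.06 m and x of dry1 in the frame of carrier between -0.045 and 0.045 m and y of dry1 in the frame of carrier between -0.06 and 0.06 m and x of can0 in the frame of well between -0.111 and 0.111 m and y of can0 in the frame of well between -0.042 and 0.042 m and z of each of can0, can1, can2, can3 in the frame of well below 0.042 m and x of can1 in the frame of well between -0.111 and 0.111 m and y of can1 in the frame of well between -0.042 and 0.042 m and x of can2 in the frame of well between -0.111 and 0.111 m and y of can2 in the frame of well between -0.042 and 0.042 m and x of can3 in the frame of well between -0.111 and 0.111 m and y of can3 in the frame of well between -0.042 and 0.042 m and value of joint lid below 0.05 rad and angle between pan's own z axis and vertical below 0.06 rad and height (world z) of each of pan, carrier below 0.006 m and angle between carrier's own z axis and vertical below 0.05 rad); the robot touches nothing.
It fails at once if the pot is moved by more than 30 mm (distance of pot from where it was at the start of the episode above 0.03 m).
It fails at once if the marker is moved by more than 30 mm (distance of marker from where it was at the start of the episode above 0.03 m).
It fails at once if the snips is moved by more than 30 mm (distance of snips from where it was at the start of the episode above 0.03 m).
Of fresh0, fresh1, fresh2, fresh3 only 3 to 4 are there at a start; the rules pass over those that are not, and their reading is None.
Of dry0, dry1 only 1 to 2 are there at a start; the rules pass over those that are not, and their reading is None.
At some moment in a run one of pan, can2, can3 may be knocked a few centimetres aside while the robot is not near it.
It also fails if it takes over 210 s, if anything falls off the work surface, if the arm or the gripper's body presses on something with over 40 N, if the wrist force passes 120 N, or if a joint passes its speed limit or range.

### The arm

A 6-joint arm with a two-finger parallel gripper is mounted at the origin on the work surface. World frame = base frame: x ahead of the robot, y to its left, z up, the work surface at z = 0. Lengths are in m, angles in degrees, forces in N, time in s.
With the tool pointing down it reaches from about 0.35 to 0.875 m from the base axis. Payload 4.2 kg.
Tool frame: the origin (TCP) lies at the very end of the fingers, on their centre line; the grasp point (between the pads) lies 19 mm behind it (tcp_to_grasp is the z of the grasp point in the tool frame, in m); z points along the fingers, y is the direction in which the jaws open and shut (so a half turn about z gives the same grasp; the last joint's range is limited). The gripper opens to 87 mm and grips with 3 to 60 N. Pads are 19 mm wide; open, the fingers measure 117 mm over their backs; the gripper's body (75 mm by 190 mm) begins 51 mm behind the grasp point.
Start: joints at [83.228, 22.042, 0.453, 0, -68.411, -14.817], TCP at [0.23, 0.581, 0.223] pointing down, gripper open.
Joint ranges: [-179.83, 179.83], [-69.29, 118.12], [-61.27, 80.66], [-181.25, 117.63], [-171.15, -9.14], [-177.46, 177.46]. Speed limits (degrees/s): [159.86, 159.86, 180, 180, 180, 180].

### API

Orientations are given as a 3x3 rotation matrix whose columns are the frame's x, y, z axes.
In Python, from station import sense, capture, camera_params, finish_job, tcp_to_grasp gives the robot as it stands.
- The arm moves only by the shell command python3 -m inch 'ROWS'. ROWS is JSON, a list of rows, each an object of numbers: "jaw": the closure in counts, from 0 (fully open) to 255 (shut); "x", "y", "z": the shift along the world's x, y, z normalised to -1 to 1, where 1 is 0.06 m; "ax", "ay", "az": the turn, a rotation vector about the world's x, y, z normalised to -1 to 1, where 1 is 10 degrees. A call has 1 to 12 rows; each row shifts and turns the pose as measured when the row begins; what a row does not reach is not made up. A row lasts 1/8 s, in which the tool goes at most 62.5 mm and 10.7 degrees, less where a joint would pass 70% of its speed; a pose out of reach is approached as far as the arm can. A call with a number of a shift or a turn outside -1 to 1 is refused whole. A call with a gripper value outside its range is refused whole. The fingers move at their own pace and stop on an object; the grip force is fixed at half the most. Time passes only in rows, so rows that do not move let the fingers close. It gives the time, the measured TCP pose, the force and the opening at its end, in the units of the state.
- sense(): the state, without advancing time (a new reading comes with each control period).
- capture(name): name is "scene" or "top" or "wrist"; returns the picture (420x560x3 uint8, red, green, blue); there is no depth.
- camera_params(name): a dict with "vfov" (degrees; the focal length in pixels is half the picture's height over the tangent of half this angle, whatever the lens; pixels are square), "cx", "cy" (the principal point, pixels), "R" (3x3) and "t" (3): a world point X has camera coordinates R X + t. Camera axes: x right, y down, z forward; pixel columns grow to the right and rows downward; lengths in m; the calibration is good to about 2 mm. A picture is of the moment at which its call begins: read the wrist's pose just before it. camera_params takes no time and is no camera call; for the wrist camera it gives the pose at the moment of the call.
- finish_job(): hands the job in, once; it reports no verdict.
The state is a dict: "time_s": time; "joints": joint angles; "joint_velocities": joint speeds; "effort": joint torques, N m; "tcp_pos": TCP position; "ee_rot": TCP orientation; "wrist_force": force on the tool from outside, world axes, zero at the start; "moment": the same for the moment, N m; "gripper_width": opening from 0.0 (shut) to 1.0 (fully open).
Only numpy, scipy, OpenCV 4.12 (cv2) and the standard library are available. Lean on these libraries where they do the work, as an engineer would, in place of code of your own. Each camera call takes 0.05 s, during which the arm holds its last target.

## Working session

There is one attempt and no reset: what is moved stays moved. The work goes in short steps, Python scripts to look and compute and a shell command to move; the robot and the scene stay as the last step left them, time stands still between calls to the robot, and variables do not carry over. Pictures are saved under pics/ and viewed, and the job is handed in when it is done.

```bash
ls; mkdir -p pics
cat > h.py <<'E'
import numpy as np, cv2, json
from station import sense, capture, camera_params, tcp_to_grasp
def snap(name, f):
    p=camera_params(name); im=capture(name); cv2.imwrite('pics/'+f+'.png', im[:,:,::-1]); 
    json.dump({k:(np.array(v).tolist()) for k,v in p.items() if not isinstance(v,str)}, open('pics/'+f+'.json','w')); return im,p
def load(f): return json.load(open('pics/'+f+'.json'))
def K(p):
    fl=210/np.tan(np.radians(p['vfov'])/2); return fl
def proj(p,X):
    X=np.atleast_2d(X); c=X@np.array(p['R']).T+np.array(p['t']); f=K(p)
    return np.c_[p['cx']+f*c[:,0]/c[:,2], p['cy']+f*c[:,1]/c[:,2]]
def at(p,uv,z):
    uv=np.atleast_2d(uv); f=K(p); R=np.array(p['R']); t=np.array(p['t'])
    d=np.c_[(uv[:,0]-p['cx'])/f,(uv[:,1]-p['cy'])/f,np.ones(len(uv))]@R
    C=-R.T@t; s=(z-C[2])/d[:,2]; return C+s[:,None]*d
E
python3 - <<'E'
from h import *
for n in ['scene','top','wrist']:
    im,p=snap(n,n+'0'); print(n,p)
print(sense(),tcp_to_grasp)
E
```

```text
pics
scene {'vfov': 47.52207848450777, 'cx': 276.77373480185923, 'cy': 210.4655758912561, 'R': array([[-0.05299943,  0.99858877, -0.00339533],
       [ 0.84331033,  0.04293665, -0.53570899],
       [-0.5348072 , -0.03125559, -0.84439585]]), 't': array([ 0.09435664, -0.43659779,  1.39612552])}
top {'vfov': 46.748825030575745, 'cx': 276.96447389568175, 'cy': 203.15109077909844, 'R': array([[-0.0064156 , -0.99995935,  0.00633626],
       [-0.99263484,  0.00560179, -0.12101525],
       [ 0.12097483, -0.00706598, -0.99263043]]), 't': array([-0.06973782,  0.59136076,  0.98972888])}
wrist {'vfov': 66.65568349458017, 'cx': 279.31569177491656, 'cy': 211.0194499617783, 'R': array([[-0.36815786, -0.92976057,  0.00225289],
       [-0.89616394,  0.35549801,  0.26553975],
       [-0.24768929,  0.09574159, -0.96409728]]), 't': array([ 0.62402479, -0.03333118,  0.39013382])}
{'time_s': 0.15, 'joints': array([ 8.32280287e+01,  2.20803331e+01,  3.98620395e-01, -1.87322584e-02,
       -6.84096059e+01, -1.48169809e+01]), 'joint_velocities': array([ 0.00783356, -0.07344686,  0.291949  ,  0.0943017 , -0.05451363,
       -0.11787615]), 'effort': array([-4.18536256e-04, -3.91054487e+01,  1.87586778e+01,  4.22228605e+00,
        1.23306981e-02, -1.43517377e-04]), 'tcp_pos': array([0.22979156, 0.58075469, 0.22172471]), 'ee_rot': array([[ 9.29803118e-01, -3.68056955e-01, -4.89816902e-04],
       [-3.68057264e-01, -9.29801838e-01, -1.54682392e-03],
       [ 1.13886646e-04,  1.61852237e-03, -9.99998684e-01]]), 'wrist_force': array([ 0.27761377, -0.78471145, -1.14904748]), 'moment': array([-0.01550993, -0.01267039,  0.05254755]), 'gripper_width': 1.0007356189736345} -0.0187
```

View pics/scene0.png

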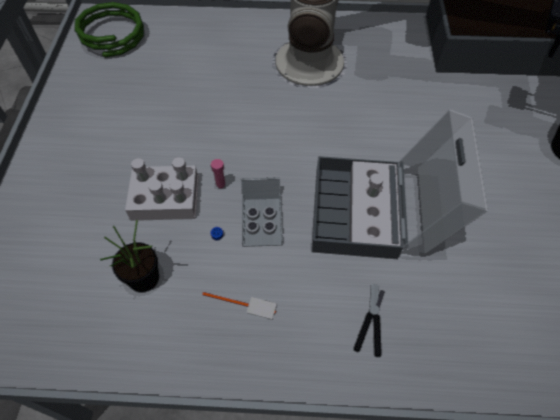

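View pics/top0.png

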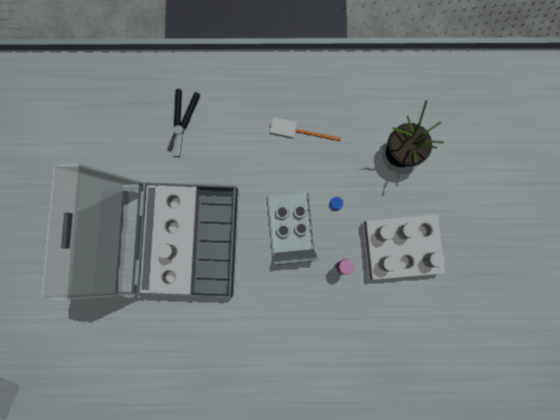

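View pics/wrist0.png

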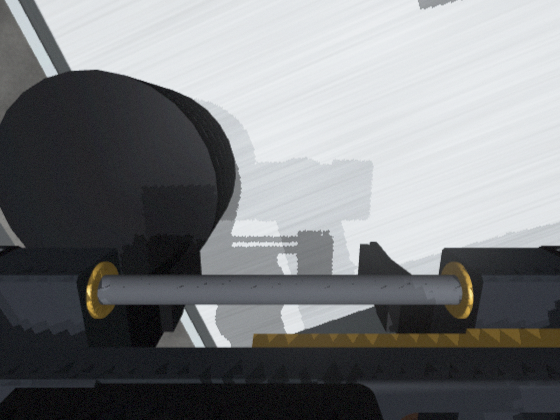

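Run:
```python
import cv2
im=cv2.imread('pics/top0.png')
cv2.imwrite('pics/t_box.png',cv2.resize(im[150:310,30:250],None,fx=3.6,fy=3.6,interpolation=cv2.INTER_CUBIC))
cv2.imwrite('pics/t_r.png',cv2.resize(im[170:300,255:455],None,fx=4,fy=4,interpolation=cv2.INTER_CUBIC))
im=cv2.imread('pics/scene0.png')
cv2.imwrite('pics/s_box.png',cv2.resize(im[110:270,300:490],None,fx=3.7,fy=3.7,interpolation=cv2.INTER_CUBIC))
cv2.imwrite('pics/s_l.png',cv2.resize(im[145:255,115:295],None,fx=4.4,fy=4.4,interpolation=cv2.INTER_CUBIC))
```

```text
(no output)
```

View pics/t_box.png

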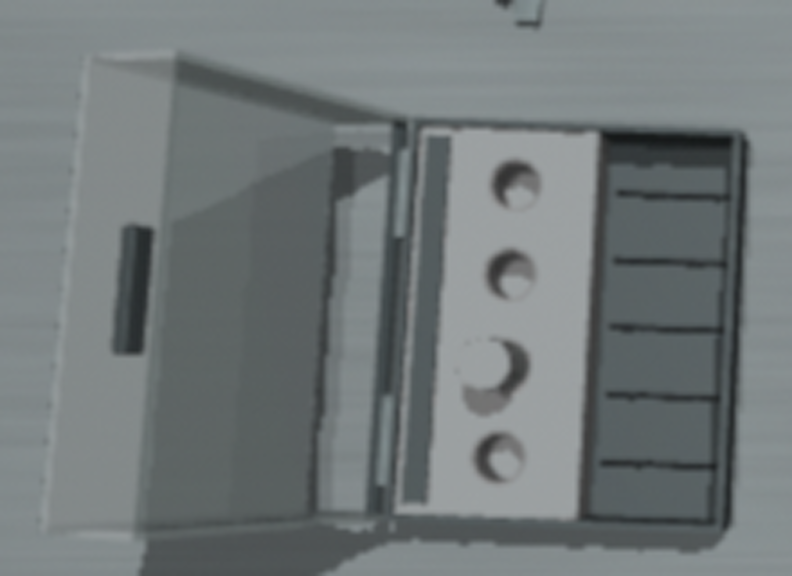

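View pics/t_r.png

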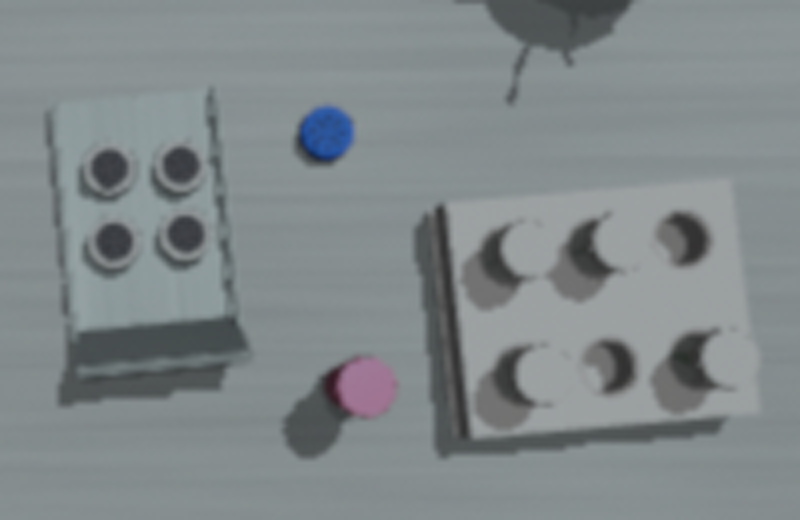

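View pics/s_box.png

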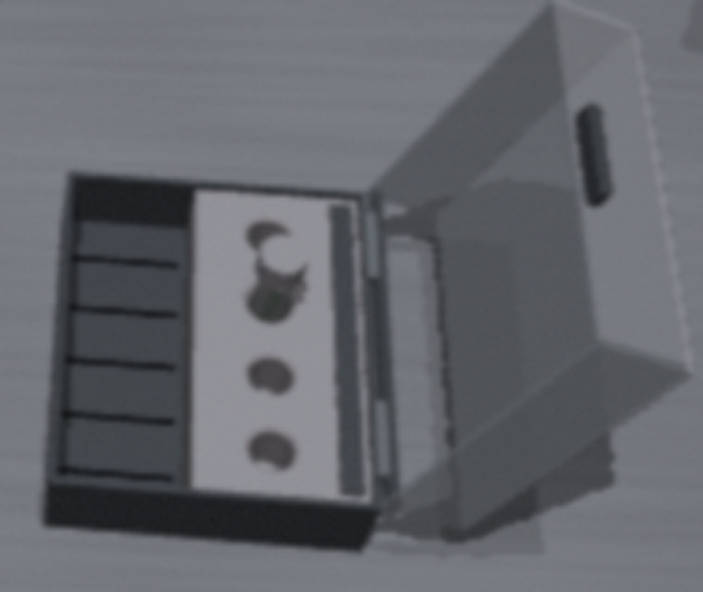

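View pics/s_l.png

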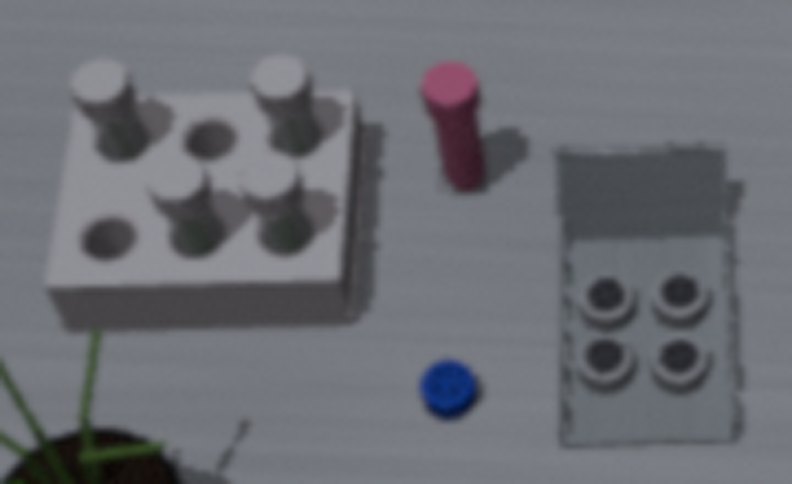

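Run:
```python
from h import *
p=load('top0')
def m(pts,o,s,z):
    uv=np.array(pts,float)/s+np.array(o)+ (0.5/s-0.5); return at(p,uv,z)
np.set_printoptions(precision=4,suppress=True)
print('box holes top',m([(516,185),(511,275),(499,457)],(30,150),3.6,.05))
print('box corners',m([(745,132),(727,527),(390,525),(410,120)],(30,150),3.6,.055))
print('dry cap',m([(487,364)],(30,150),3.6,.102))
c=m([(444,204),(733,180),(760,410),(468,437)],(255,170),4,.045);print('car',c,c.mean(0))
print('carrier holes',m([(683,240),(608,367)],(255,170),4,.045))
print('caps',m([(531,248),(620,242),(543,376),(729,359)],(255,170),4,.097))
print('pan floor',m([(56,106),(210,92),(228,315),(77,330)],(255,170),4,.003))
print('cans',m([(108,170),(180,167),(112,244),(185,237)],(255,170),4,.019))
p=load('scene0')
def m(pts,o,s,z):
    uv=np.array(pts,float)/s+np.array(o)+ (0.5/s-0.5); return at(p,uv,z)
print('SCENE')
print('box holes',m([(269,241),(270,298),(271,376),(272,451)],(300,110),3.7,.05))
print('dry cap',m([(283,255)],(300,110),3.7,.102))
print('lid',)
c=m([(78,92),(354,88),(344,283),(50,286)],(115,145),4.4,.045);print('car',c,c.mean(0))
print('holes',m([(210,140),(108,239)],(115,145),4.4,.045))
print('caps',m([(103,82),(282,77),(181,178),(272,178)],(115,145),4.4,.097))
print('pan floor',m([(566,443),(737,440),(727,237),(568,242)],(115,145),4.4,.003))
print('cans',m([(606,297),(681,293),(605,359),(681,356)],(115,145),4.4,.019))
```

```text
box holes top [[0.5949 0.1432 0.05  ]
 [0.5428 0.145  0.05  ]
 [0.4394 0.1498 0.05  ]]
box corners [[0.6244 0.0106 0.055 ]
 [0.3998 0.0199 0.055 ]
 [0.4022 0.209  0.055 ]
 [0.6325 0.204  0.055 ]]
dry cap [[0.4907 0.1461 0.102 ]]
car [[ 0.5521 -0.258   0.045 ]
 [ 0.5638 -0.4096  0.045 ]
 [ 0.4446 -0.418   0.045 ]
 [ 0.4319 -0.2669  0.045 ]] [ 0.4981 -0.3381  0.045 ]
carrier holes [[ 0.5325 -0.3821  0.045 ]
 [ 0.4671 -0.3404  0.045 ]]
caps [[ 0.5257 -0.2905  0.097 ]
 [ 0.5284 -0.3346  0.097 ]
 [ 0.463  -0.2942  0.097 ]
 [ 0.4706 -0.3858  0.097 ]]
pan floor [[ 0.6105 -0.0554  0.003 ]
 [ 0.6178 -0.1396  0.003 ]
 [ 0.4963 -0.1477  0.003 ]
 [ 0.4888 -0.0662  0.003 ]]
cans [[ 0.5736 -0.0833  0.019 ]
 [ 0.575  -0.1219  0.019 ]
 [ 0.5339 -0.0851  0.019 ]
 [ 0.5374 -0.1241  0.019 ]]
SCENE
box holes [[0.443  0.1523 0.05  ]
 [0.4869 0.1506 0.05  ]
 [0.544  0.1481 0.05  ]
 [0.596  0.1458 0.05  ]]
dry cap [[0.4922 0.1493 0.102 ]]
lid
car [[ 0.4406 -0.4152  0.045 ]
 [ 0.4303 -0.2664  0.045 ]
 [ 0.5551 -0.2534  0.045 ]
 [ 0.5645 -0.4027  0.045 ]] [ 0.4977 -0.3344  0.045 ]
holes [[ 0.4689 -0.338   0.045 ]
 [ 0.5345 -0.3792  0.045 ]]
caps [[ 0.4728 -0.3817  0.097 ]
 [ 0.465  -0.2907  0.097 ]
 [ 0.5304 -0.3305  0.097 ]
 [ 0.5282 -0.2853  0.097 ]]
pan floor [[ 0.619  -0.1367  0.003 ]
 [ 0.6128 -0.05    0.003 ]
 [ 0.4889 -0.0612  0.003 ]
 [ 0.4965 -0.1468  0.003 ]]
cans [[ 0.5405 -0.1219  0.019 ]
 [ 0.536  -0.083   0.019 ]
 [ 0.5779 -0.1194  0.019 ]
 [ 0.5742 -0.0806  0.019 ]]
```

```bash
cat >> h.py <<'E'
from scipy.spatial.transform import Rotation as Ro
np.set_printoptions(precision=4,suppress=True)
def goto(pos,Rt=None,n=None):
    s=sense(); d=(np.array(pos)-s['tcp_pos'])/0.06
    r=np.zeros(3)
    if Rt is not None: r=np.degrees((Ro.from_matrix(Rt)*Ro.from_matrix(s['ee_rot']).inv()).as_rotvec())/10
    k=max(np.linalg.norm(d),np.linalg.norm(r),1e-9); n=n or int(np.ceil(k/0.98))
    print('t',round(s['time_s'],2),'total',d,r,'n',n,'per row',(d/n).round(3),(r/n).round(3))
def tool(yaw,pitch=0,):
    # yaw: angle (deg) of 'ahead' direction a; tool y=-a leaned; pitch: tool z = sin(p)*a - cos(p)*z ; tool x = a rotated -90
    y=np.radians(yaw);p=np.radians(pitch); a=np.array([np.cos(y),np.sin(y),0]);zz=np.array([0,0,1.])
    Z=np.sin(p)*a-np.cos(p)*zz; Y=-np.cos(p)*a-np.sin(p)*zz; X=np.cross(Y,Z); return np.c_[X,Y,Z]
E
python3 - <<'E'
from h import *
p=load('top0');print(at(p,np.array([(78,376),(248,355)])/4+np.array([255,170])-.375,.0545))
p=load('scene0');print(at(p,np.array([(557,150),(724,148)])/4.4+np.array([115,145])-.375,.0545))
print(sense()['ee_rot'].round(3)); 
R=tool(4.7,20);print(R)
goto([.4503,-.109,.32],R)
goto([.4503,-.109,.0975],R)
E
```

```text
[[ 0.4643 -0.0666  0.0545]
 [ 0.4744 -0.1536  0.0545]]
[[ 0.4731 -0.1514  0.0545]
 [ 0.4674 -0.064   0.0545]]
[[ 0.93  -0.368 -0.   ]
 [-0.368 -0.93  -0.002]
 [ 0.     0.002 -1.   ]]
[[ 0.0819 -0.9365  0.3409]
 [-0.9966 -0.077   0.028 ]
 [ 0.     -0.342  -0.9397]]
t 0.15 total [  3.6751 -11.4959   1.6379] [ 1.2605 -1.6992 -6.3021] n 13 per row [ 0.283 -0.884  0.126] [ 0.097 -0.131 -0.485]
t 0.15 total [  3.6751 -11.4959  -2.0704] [ 1.2605 -1.6992 -6.3021] n 13 per row [ 0.283 -0.884 -0.159] [ 0.097 -0.131 -0.485]
```

```bash
python3 -m inch '[{"z":0.8,"jaw":100},{"z":0.84,"y":-0.2},{"x":0.28,"y":-0.9,"az":-0.48},{"x":0.28,"y":-0.9,"az":-0.48},{"x":0.28,"y":-0.9,"az":-0.48},{"x":0.28,"y":-0.9,"az":-0.48},{"x":0.28,"y":-0.9,"az":-0.48},{"x":0.28,"y":-0.9,"az":-0.48},{"x":0.28,"y":-0.9,"az":-0.48},{"x":0.28,"y":-0.9,"az":-0.48},{"x":0.28,"y":-0.9,"az":-0.48},{"x":0.28,"y":-0.9,"az":-0.48}]'
python3 - <<'E'
from h import *
s=sense();print(s['joints'],s['gripper_width'])
goto([.4503,-.109,.2],tool(4.7,20))
E
```

```text
[ 83.228   22.0803   0.3986  -0.0187 -68.4096 -14.817 ] 1.0007356189736345
t 0.15 total [  3.6751 -11.4959  -0.3621] [ 1.2605 -1.6992 -6.3021] n 13 per row [ 0.283 -0.884 -0.028] [ 0.097 -0.131 -0.485]$[0]: bad value
```

```bash
python3 -m inch '[{"jaw":100,"x":0,"y":0,"z":0.8,"ax":0,"ay":0,"az":0},{"jaw":100,"x":0,"y":-0.2,"z":0.84,"ax":0,"ay":0,"az":0}]'
```

```text
time_s: 0.4
tcp_pos: [0.2289, 0.5662, 0.3156]
ee_rot: [[0.93, -0.368, -0.004], [-0.368, -0.93, -0.015], [0.002, 0.016, -1.0]]
wrist_force: [0.3, 0.4, -0.7]
gripper_width: 0.852
```

```bash
python3 -m inch '[{"jaw":110,"x":0.28,"y":-0.9,"z":0,"ax":0.1,"ay":-0.13,"az":-0.48},{"jaw":110,"x":0.28,"y":-0.9,"z":0,"ax":0.1,"ay":-0.13,"az":-0.48},{"jaw":110,"x":0.28,"y":-0.9,"z":0,"ax":0.1,"ay":-0.13,"az":-0.48},{"jaw":110,"x":0.28,"y":-0.9,"z":0,"ax":0.1,"ay":-0.13,"az":-0.48},{"jaw":110,"x":0.28,"y":-0.9,"z":0,"ax":0.1,"ay":-0.13,"az":-0.48},{"jaw":110,"x":0.28,"y":-0.9,"z":0,"ax":0.1,"ay":-0.13,"az":-0.48},{"jaw":110,"x":0.28,"y":-0.9,"z":0,"ax":0.1,"ay":-0.13,"az":-0.48},{"jaw":110,"x":0.28,"y":-0.9,"z":0,"ax":0.1,"ay":-0.13,"az":-0.48},{"jaw":110,"x":0.28,"y":-0.9,"z":0,"ax":0.1,"ay":-0.13,"az":-0.48},{"jaw":110,"x":0.28,"y":-0.9,"z":0,"ax":0.1,"ay":-0.13,"az":-0.48},{"jaw":110,"x":0.28,"y":-0.9,"z":0,"ax":0.1,"ay":-0.13,"az":-0.48},{"jaw":110,"x":0.28,"y":-0.9,"z":0,"ax":0.1,"ay":-0.13,"az":-0.48}]'
python3 - <<'E'
from h import *
s=sense();print(s['joints'],s['gripper_width'])
goto([.4503,-.109,.2],tool(4.7,20))
E
```

```text
time_s: 1.9
tcp_pos: [0.4303, -0.0991, 0.3191]
ee_rot: [[0.153, -0.932, 0.328], [-0.988, -0.146, 0.045], [0.006, -0.331, -0.944]]
wrist_force: [1.4, 1.0, 1.6]
gripper_width: 0.573
[  8.4063  -9.9708 -25.0068   0.2626 -55.6257   0.3175] 0.5728829938358129
t 1.9 total [ 0.3328 -0.1648 -1.9847] [ 0.0434 -0.0617 -0.4072] n 3 per row [ 0.111 -0.055 -0.662] [ 0.014 -0.021 -0.136]
```

```bash
python3 -m inch '[{"jaw":130,"x":0.11,"y":-0.05,"z":-0.66,"ax":0.014,"ay":-0.02,"az":-0.136},{"jaw":130,"x":0.11,"y":-0.05,"z":-0.66,"ax":0.014,"ay":-0.02,"az":-0.136},{"jaw":130,"x":0.11,"y":-0.05,"z":-0.66,"ax":0.014,"ay":-0.02,"az":-0.136},{"jaw":130,"x":0,"y":0,"z":0,"ax":0,"ay":0,"az":0}]'
python3 - <<'E'
from h import *
s=sense();print(s['joints'],s['gripper_width'])
goto([.4503,-.108,.0975],tool(4.7,20))
snap('top','top1');snap('scene','scene1');snap('wrist','wrist1')
E
```

```text
time_s: 2.4
tcp_pos: [0.4494, -0.115, 0.1977]
ee_rot: [[0.065, -0.937, 0.342], [-0.998, -0.061, 0.022], [-0.0, -0.343, -0.939]]
wrist_force: [0.1, -0.5, 0.3]
gripper_width: 0.492
[  6.448   -1.8827 -37.1261   1.6448 -34.7204  -3.925 ] 0.49233614630276257
t 2.4 total [ 0.0155  0.1168 -1.6698] [-0.0008  0.0068  0.099 ] n 2 per row [ 0.008  0.058 -0.835] [-0.     0.003  0.05 ]
```

View pics/wrist1.png

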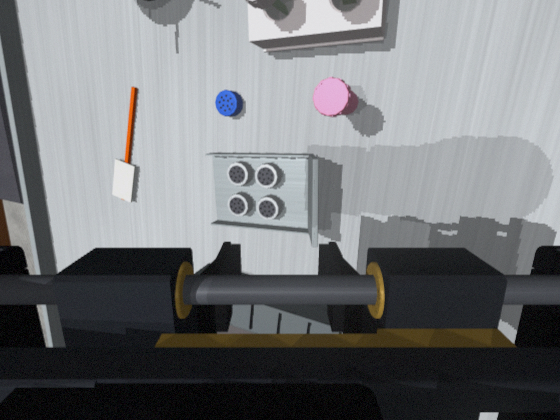

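View pics/scene1.png

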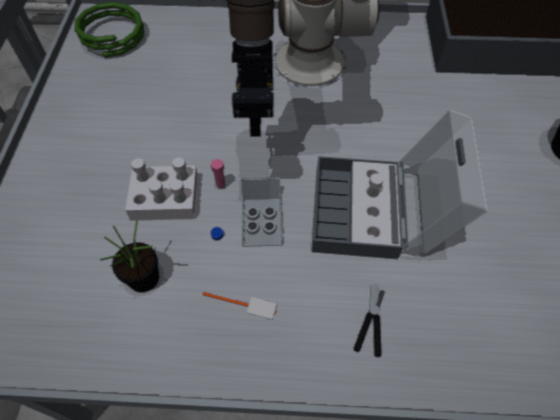

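Run:
```python
from h import *
p=load('wrist1')
print('plate',at(p,[(317,155),(316,243)],.0545))
print('lip',at(p,[(208,154),(213,224)],.019))
print('cans',at(p,[(237,174),(267,176),(239,205),(269,208)],.019))
print('basecorner',at(p,[(307,157),(310,229)],.003))
```

```text
plate [[ 0.4714 -0.1565  0.0545]
 [ 0.4637 -0.068   0.0545]]
lip [[ 0.6141 -0.1401  0.019 ]
 [ 0.6069 -0.052   0.019 ]]
cans [[ 0.5743 -0.1206  0.019 ]
 [ 0.5359 -0.1229  0.019 ]
 [ 0.5706 -0.083   0.019 ]
 [ 0.5312 -0.0855  0.019 ]]
basecorner [[ 0.4951 -0.1472  0.003 ]
 [ 0.4837 -0.0631  0.003 ]]
```

```bash
python3 -m inch '[{"jaw":130,"x":0.08,"y":0.04,"z":-1,"ax":0,"ay":0,"az":0.05},{"jaw":130,"x":0.08,"y":0.04,"z":-0.95,"ax":0,"ay":0,"az":0.05},{"jaw":130,"x":0,"y":0,"z":0,"ax":0,"ay":0,"az":0}]'
python3 - <<'E'
from h import *
s=sense();print(s['gripper_width'])
goto([.4794,-.108,.022],tool(4.7,20))
E
```

```text
time_s: 2.92
tcp_pos: [0.4699, -0.1081, 0.0925]
ee_rot: [[0.089, -0.924, 0.371], [-0.996, -0.083, 0.031], [0.002, -0.372, -0.928]]
wrist_force: [0.3, 0.5, -0.0]
gripper_width: 0.489
0.4893327305784274
t 2.92 total [ 0.1577  0.0015 -1.1748] [-0.0057  0.1851 -0.0387] n 2 per row [ 0.079  0.001 -0.587] [-0.003  0.093 -0.019]
```

```bash
python3 -m inch '[{"jaw":130,"x":-0.08,"y":0,"z":-0.2,"ax":0,"ay":0.18,"az":-0.03},{"jaw":130,"x":0.12,"y":0,"z":-0.35,"ax":0,"ay":0,"az":0},{"jaw":130,"x":0.12,"y":0,"z":-0.35,"ax":0,"ay":0,"az":0},{"jaw":130,"x":0.04,"y":0,"z":-0.2,"ax":0,"ay":0,"az":0},{"jaw":130,"x":0,"y":0,"z":0,"ax":0,"ay":0,"az":0}]'
python3 - <<'E'
from h import *
s=sense();print(s['gripper_width'])
goto([.4794,-.108,.022],tool(4.7,20))
snap('wrist','wrist2');snap('top','top2')
E
```

```text
time_s: 3.55
tcp_pos: [0.4942, -0.1104, 0.0437]
ee_rot: [[0.091, -0.93, 0.356], [-0.996, -0.08, 0.046], [-0.015, -0.359, -0.933]]
wrist_force: [-0.7, 0.4, -2.0]
gripper_width: 0.487
0.48728194593237967
t 3.55 total [-0.2469  0.0392 -0.3611] [-0.0919  0.0944 -0.0531] n 1 per row [-0.247  0.039 -0.361] [-0.092  0.094 -0.053]
```

View pics/wrist2.png

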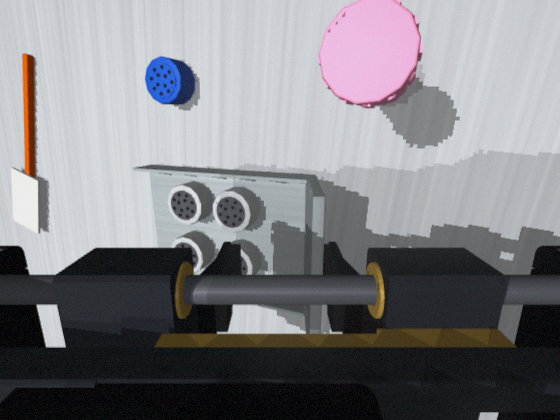

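View pics/top2.png

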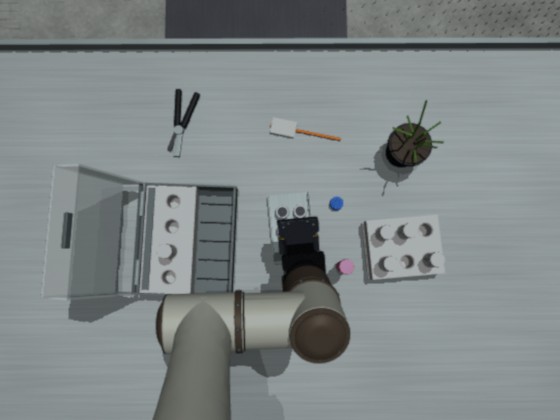

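Run:
```python
from h import *
p=load('wrist2')
print('plate',at(p,[(324,177)],.0545), 'lip',at(p,[(137,167)],.019))
print('cans',at(p,[(184,203),(231,210)],.019),p['t'])
s=sense();print(s['tcp_pos'],s['joint_velocities'],s['wrist_force'],s['joints'])
```

```text
plate [[ 0.4719 -0.1617  0.0545]] lip [[ 0.614  -0.1413  0.019 ]]
cans [[ 0.5743 -0.1218  0.019 ]
 [ 0.5377 -0.1238  0.019 ]] [0.4653797081681589, 0.21003876231366128, 0.09110431475855323]
[ 0.4934 -0.1103  0.0436] [ 0.1504  0.0028 -0.9221  0.0121  1.3596 -0.0203] [-0.9919  0.4666 -0.2619] [  5.2715  17.3576 -42.1758  -4.6201  -9.4828   4.2691]
```

```bash
cat >> h.py <<'E'
def pantool(yaw,beta=15,tilt=0):
    """tool rotation for gripping the pan's plate; tilt = lip-down angle about pan y"""
    b=np.radians(beta); s,c=np.sin(np.radians(20)),np.cos(np.radians(20))
    d=np.array([s,0,-c]); w=np.array([0,1.,0]); Z=np.cos(b)*d+np.sin(b)*w; Y=-np.array([c,0,s]); X=np.cross(Y,Z)
    return (Ro.from_euler('z',yaw,degrees=True)*Ro.from_euler('y',tilt,degrees=True)).as_matrix()@np.c_[X,Y,Z]
E
python3 -m inch '[{"jaw":130,"x":-0.3,"y":0,"z":0.6,"ax":0,"ay":0,"az":0},{"jaw":130,"x":-0.25,"y":-0.2,"z":0.7,"ax":0,"ay":0.5,"az":0},{"jaw":130,"x":0,"y":0,"z":0,"ax":0,"ay":0,"az":0}]'
python3 - <<'E'
from h import *
s=sense();print(s['gripper_width'],s['joints'])
R=pantool(4.7);g=np.array([.473,-.1085,.0395])
print(R); goto(g-R[:,2]*.05,R)
E
```

```text
time_s: 4.03
tcp_pos: [0.4602, -0.1224, 0.1272]
ee_rot: [[0.092, -0.957, 0.275], [-0.996, -0.083, 0.045], [-0.02, -0.278, -0.96]]
wrist_force: [0.3, 0.9, -0.8]
gripper_width: 0.492
0.49157186506655204 [  3.5863   7.0765 -36.9732  -3.2238 -29.8581   4.1217]
[[ 0.1674 -0.9365  0.308 ]
 [-0.9554 -0.077   0.285 ]
 [-0.2432 -0.342  -0.9077]]
t 4.03 total [-0.043  -0.0055 -0.7051] [ 1.3376 -0.27    0.4013] n 2 per row [-0.022 -0.003 -0.353] [ 0.669 -0.135  0.201]
```

```bash
python3 -m inch '[{"jaw":130,"x":0,"y":0,"z":-0.1,"ax":0.67,"ay":-0.13,"az":0.2},{"jaw":130,"x":0,"y":0,"z":-0.1,"ax":0.67,"ay":-0.13,"az":0.2},{"jaw":130,"x":0,"y":0,"z":0,"ax":0,"ay":0,"az":0}]'
python3 - <<'E'
from h import *
s=sense();print(s['gripper_width'],s['joints'])
R=pantool(4.7);g=np.array([.473,-.1085,.0395])
goto(g-R[:,2]*.04,R);goto(g+R[:,2]*.0187,R)
E
```

```text
time_s: 4.4
tcp_pos: [0.4571, -0.1231, 0.1167]
ee_rot: [[0.157, -0.94, 0.301], [-0.963, -0.079, 0.258], [-0.219, -0.331, -0.918]]
wrist_force: [-0.9, -1.3, 0.3]
gripper_width: 0.485
0.484941077070757 [ -9.221   10.7028 -27.0483 -28.0226 -40.139   36.0016]
t 4.4 total [ 0.0595  0.0531 -0.6823] [ 0.1549 -0.056   0.0455] n 1 per row [ 0.059  0.053 -0.682] [ 0.155 -0.056  0.045]
t 4.4 total [ 0.3609  0.332  -1.5703] [ 0.1549 -0.056   0.0455] n 2 per row [ 0.18   0.166 -0.785] [ 0.077 -0.028  0.023]
```

```bash
python3 -m inch '[{"jaw":130,"x":0.05,"y":0.05,"z":-0.35,"ax":0.15,"ay":-0.05,"az":0.04},{"jaw":130,"x":0.03,"y":0.03,"z":-0.35,"ax":0,"ay":0,"az":0},{"jaw":130,"x":0,"y":0,"z":0,"ax":0,"ay":0,"az":0}]'
python3 - <<'E'
from h import *
s=sense();print(s['gripper_width'],s['joints'])
R=pantool(4.7);g=np.array([.473,-.1085,.0395])
goto(g+R[:,2]*.0187,R)
E
```

```text
time_s: 4.78
tcp_pos: [0.4605, -0.1185, 0.0747]
ee_rot: [[0.165, -0.937, 0.307], [-0.957, -0.078, 0.278], [-0.237, -0.34, -0.91]]
wrist_force: [0.2, -0.5, 0.5]
gripper_width: 0.489
0.48850577141702406 [-10.5612  15.2752 -27.6162 -33.5925 -36.5861  43.3232]
t 4.78 total [ 0.3044  0.2548 -0.87  ] [ 0.0393 -0.0121  0.0091] n 1 per row [ 0.304  0.255 -0.87 ] [ 0.039 -0.012  0.009]
```

Tracking well now.

```bash
python3 -m inch '[{"jaw":130,"x":0.1,"y":0.085,"z":-0.3,"ax":0.04,"ay":0,"az":0},{"jaw":130,"x":0.1,"y":0.085,"z":-0.3,"ax":0,"ay":0,"az":0},{"jaw":130,"x":0.1,"y":0.085,"z":-0.27,"ax":0,"ay":0,"az":0},{"jaw":130,"x":0,"y":0,"z":0,"ax":0,"ay":0,"az":0}]'
python3 - <<'E'
from h import *
s=sense();print(s['gripper_width'],s['joints'])
R=pantool(4.7);g=np.array([.473,-.1085,.0395])
goto(g+R[:,2]*.0187,R); snap('wrist','wrist3')
E
```

```text
time_s: 5.28
tcp_pos: [0.4797, -0.1016, 0.0231]
ee_rot: [[0.17, -0.936, 0.308], [-0.956, -0.081, 0.281], [-0.239, -0.342, -0.909]]
wrist_force: [-1.0, 0.2, -0.3]
gripper_width: 0.494
0.49364396313315684 [ -9.1642  21.6866 -27.174  -39.057  -31.2519  48.7766]
t 5.28 total [-0.0163 -0.026  -0.0092] [ 0.0274  0.0029 -0.0146] n 1 per row [-0.016 -0.026 -0.009] [ 0.027  0.003 -0.015]
```

View pics/wrist3.png

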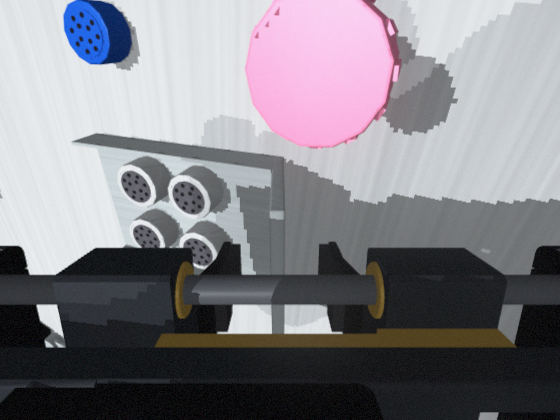

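```bash
python3 -m inch '[{"jaw":200,"x":0,"y":0,"z":0,"ax":0,"ay":0,"az":0},{"jaw":255,"x":0,"y":0,"z":0,"ax":0,"ay":0,"az":0},{"jaw":255,"x":0,"y":0,"z":0,"ax":0,"ay":0,"az":0},{"jaw":255,"x":0,"y":0,"z":0,"ax":0,"ay":0,"az":0},{"jaw":255,"x":0,"y":0,"z":0,"ax":0,"ay":0,"az":0},{"jaw":255,"x":0,"y":0,"z":0,"ax":0,"ay":0,"az":0}]'
```

```text
time_s: 6.08
tcp_pos: [0.4804, -0.1025, 0.0254]
ee_rot: [[0.17, -0.935, 0.311], [-0.957, -0.081, 0.28], [-0.237, -0.346, -0.908]]
wrist_force: [-0.4, 0.9, -0.8]
gripper_width: 0.067
```

```bash
python3 -m inch '[{"jaw":255,"x":0,"y":0,"z":0.2,"ax":0,"ay":0,"az":0},{"jaw":255,"x":0,"y":0,"z":0.3,"ax":0,"ay":0,"az":0},{"jaw":255,"x":0,"y":0,"z":0.4,"ax":0,"ay":0,"az":0},{"jaw":255,"x":0,"y":0,"z":0.4,"ax":0,"ay":0,"az":0},{"jaw":255,"x":0,"y":0,"z":0.4,"ax":0,"ay":0,"az":0},{"jaw":255,"x":0,"y":0,"z":0.2,"ax":0,"ay":0,"az":0},{"jaw":255,"x":0,"y":0,"z":0,"ax":0,"ay":0,"az":0}]'
python3 - <<'E'
from h import *
s=sense();print(s['gripper_width'],s['joints'])
R=pantool(4.7)
goto([.48,-.1025,.14],R); snap('wrist','wrist4'); snap('scene','scene4')
E
```

```text
time_s: 6.95
tcp_pos: [0.4748, -0.1016, 0.1425]
ee_rot: [[0.168, -0.938, 0.302], [-0.956, -0.08, 0.282], [-0.24, -0.336, -0.911]]
wrist_force: [0.2, 1.0, -2.5]
gripper_width: 0.065
0.06535921191493721 [ -6.7256   9.4272 -24.458  -27.4178 -43.1729  32.255 ]
t 6.95 total [ 0.0867 -0.015  -0.0416] [ 0.0252 -0.0353 -0.0116] n 1 per row [ 0.087 -0.015 -0.042] [ 0.025 -0.035 -0.012]
```

View pics/scene4.png

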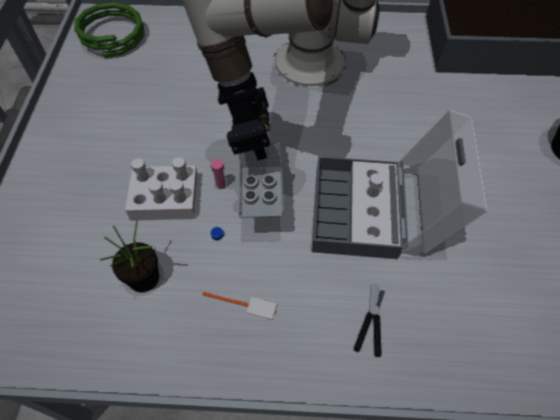

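View pics/wrist4.png

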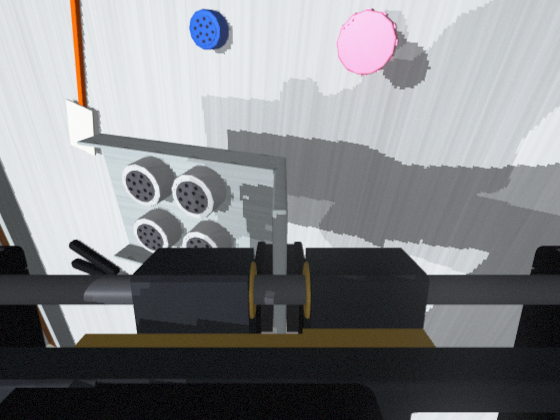

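```bash
cat >> h.py <<'E'
LIPT=np.array([-.1345,.004,.0224])
def pantcp(lip,yaw,tilt):
    R=(Ro.from_euler('z',yaw,degrees=True)*Ro.from_euler('y',tilt,degrees=True)).as_matrix()
    return np.array(lip)+R@LIPT
def gopan(lip,yaw,tilt,n=None): goto(pantcp(lip,yaw,tilt),pantool(yaw,15,tilt),n)
def lipnow(yaw=None):
    s=sense(); Rp=s['ee_rot']@pantool(0).T  # pan rotation
    l=s['tcp_pos']-Rp@LIPT; print('lip',l,'pan x',Rp[:,0],'tilt',np.degrees(np.arccos(Rp[2,2])))
E
python3 - <<'E'
from h import *
lipnow(); gopan([.514,0.0,.15],87.6,0); gopan([.514,0.0,.15],87.6,0,12)
E
```

```text
lip [ 0.6084 -0.0943  0.1176] pan x [ 0.9965  0.0836 -0.009 ] tilt 0.5426418985318266
t 7.05 total [ 0.5027 -0.5453  0.5201] [ 0.0535 -0.0255  8.2803] n 9 per row [ 0.056 -0.061  0.058] [ 0.006 -0.003  0.92 ]
t 7.05 total [ 0.5027 -0.5453  0.5201] [ 0.0535 -0.0255  8.2803] n 12 per row [ 0.042 -0.045  0.043] [ 0.004 -0.002  0.69 ]
```

```bash
python3 -m inch '[{"jaw":255,"x":0.04,"y":-0.05,"z":0.2,"ax":0,"ay":0,"az":0.3},{"jaw":255,"x":0.04,"y":-0.05,"z":0.15,"ax":0,"ay":0,"az":0.6},{"jaw":255,"x":0.04,"y":-0.05,"z":0.05,"ax":0,"ay":0,"az":0.7},{"jaw":255,"x":0.04,"y":-0.05,"z":0.04,"ax":0,"ay":0,"az":0.7},{"jaw":255,"x":0.04,"y":-0.05,"z":0.04,"ax":0,"ay":0,"az":0.7},{"jaw":255,"x":0.04,"y":-0.05,"z":0.04,"ax":0,"ay":0,"az":0.7},{"jaw":255,"x":0.04,"y":-0.05,"z":0.04,"ax":0,"ay":0,"az":0.7},{"jaw":255,"x":0.04,"y":-0.05,"z":0.04,"ax":0,"ay":0,"az":0.7}]'
python3 - <<'E'
from h import *
print(sense()['joints']);lipnow(); gopan([.514,0.0,.15],87.6,0)
E
```

```text
time_s: 8.05
tcp_pos: [0.4891, -0.126, 0.1665]
ee_rot: [[0.855, -0.516, -0.058], [-0.452, -0.795, 0.405], [-0.255, -0.32, -0.912]]
wrist_force: [0.4, -0.0, -2.4]
gripper_width: 0.066
[-11.266   20.3282  -5.9159 -23.7136 -73.676   79.624 ]
lip [ 0.5648 -0.0154  0.141 ] pan x [ 0.5409  0.8407 -0.0234] tilt 1.4684522211614615
t 8.05 total [ 0.2539 -0.1366  0.0975] [ 0.1107 -0.0991  3.0363] n 4 per row [ 0.063 -0.034  0.024] [ 0.028 -0.025  0.759]
```

```bash
python3 -m inch '[{"jaw":255,"x":0.06,"y":-0.03,"z":0.02,"ax":0.03,"ay":-0.02,"az":0.75},{"jaw":255,"x":0.06,"y":-0.03,"z":0.02,"ax":0.03,"ay":-0.02,"az":0.75},{"jaw":255,"x":0.06,"y":-0.03,"z":0.02,"ax":0.03,"ay":-0.02,"az":0.75},{"jaw":255,"x":0.06,"y":-0.03,"z":0.02,"ax":0.03,"ay":-0.02,"az":0.6},{"jaw":255,"x":0,"y":0,"z":0,"ax":0,"ay":0,"az":0}]'
python3 - <<'E'
from h import *
print(sense()['joints']);lipnow(); gopan([.514,0.05,.11],87.6,10);gopan([.514,0.05,.08],87.6,50)
snap('top','top5');snap('wrist','wrist5')
E
```

```text
time_s: 8.68
tcp_pos: [0.5051, -0.1339, 0.1629]
ee_rot: [[0.967, -0.062, -0.248], [0.029, -0.937, 0.348], [-0.254, -0.343, -0.904]]
wrist_force: [0.3, 0.3, -3.1]
gripper_width: 0.066
[ -8.4987  26.3901   0.8296 -18.0292 -82.9539 102.6581]
lip [0.5173 0.0001 0.1406] pan x [0.0622 0.9981 0.0013] tilt 0.6482984812603774
t 8.68 total [-0.0088  0.9276 -0.1246] [-1.0093 -0.0117  0.1219] n 2 per row [-0.004  0.464 -0.062] [-0.505 -0.006  0.061]
t 8.68 total [0.0326 1.9146 0.5756] [-5.0037  0.2004  0.1372] n 6 per row [0.005 0.319 0.096] [-0.834  0.033  0.023]
```

View pics/wrist5.png

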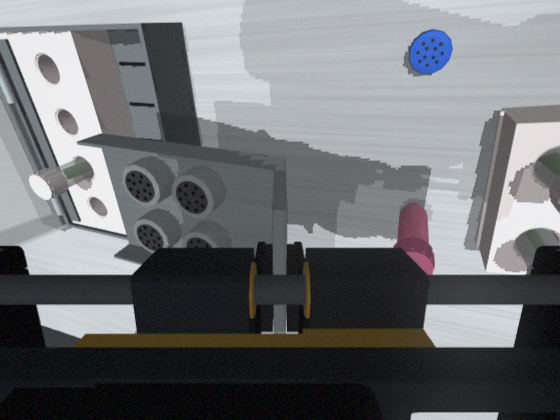

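View pics/top5.png

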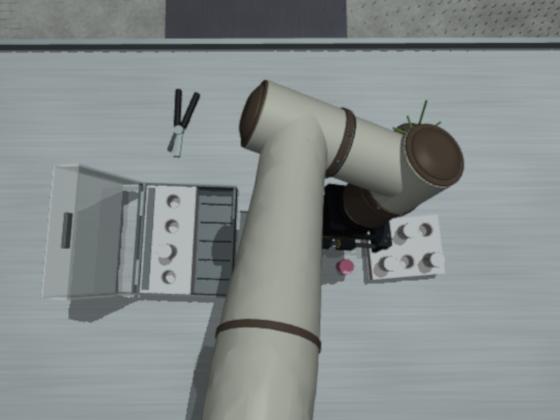

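```bash
python3 -m inch '[{"jaw":255,"x":0,"y":0.32,"z":0,"ax":-0.5,"ay":0,"az":0.1},{"jaw":255,"x":0,"y":0.32,"z":0,"ax":-0.6,"ay":0,"az":0.05},{"jaw":255,"x":0,"y":0.32,"z":0.05,"ax":-0.6,"ay":0,"az":0},{"jaw":255,"x":0,"y":0,"z":0,"ax":0,"ay":0,"az":0}]'
python3 - <<'E'
from h import *
s=sense();print(s['joints'],s['wrist_force']);lipnow(); gopan([.514,0.05,.08],87.6,50)
E
```

```text
time_s: 9.28
tcp_pos: [0.5029, -0.0766, 0.1654]
ee_rot: [[0.967, -0.048, -0.252], [-0.035, -0.998, 0.057], [-0.254, -0.046, -0.966]]
wrist_force: [-0.4, -0.8, -3.5]
gripper_width: 0.069
[  6.5059  21.6368  -8.5419  -5.082  -74.0599  83.0986] [-0.4269 -0.7618 -3.5242]
lip [0.513  0.0448 0.1039] pan x [ 0.0472  0.9534 -0.2981] tilt 17.344939754633202
t 9.28 total [0.0696 0.9585 0.5342] [-3.2613  0.1714  0.0277] n 4 per row [0.017 0.24  0.134] [-0.815  0.043  0.007]
```

```bash
python3 -m inch '[{"jaw":255,"x":0.02,"y":0.24,"z":0.1,"ax":-0.7,"ay":0.04,"az":0},{"jaw":255,"x":0.02,"y":0.24,"z":0.13,"ax":-0.8,"ay":0.04,"az":0},{"jaw":255,"x":0.02,"y":0.24,"z":0.13,"ax":-0.8,"ay":0.04,"az":0},{"jaw":255,"x":0.02,"y":0.24,"z":0.13,"ax":-0.8,"ay":0.04,"az":0},{"jaw":255,"x":0,"y":0,"z":0,"ax":0,"ay":0,"az":0}]'
python3 - <<'E'
from h import *
s=sense();print(s['joints'],s['wrist_force']);lipnow(); gopan([.514,0.05,.08],87.6,60)
snap('scene','scene6');snap('wrist','wrist6')
E
```

```text
time_s: 9.9
tcp_pos: [0.5065, -0.021, 0.1954]
ee_rot: [[0.959, -0.056, -0.279], [-0.183, -0.873, -0.452], [-0.218, 0.485, -0.847]]
wrist_force: [0.1, 0.0, -1.4]
gripper_width: 0.063
[ 25.9223  23.3234 -14.8536  16.8157 -80.1601  49.5609] [ 0.0554  0.0176 -1.3502]
lip [0.5157 0.0499 0.0792] pan x [ 0.0453  0.6546 -0.7546] tilt 48.99532315706889
t 9.9 total [0.0254 0.3898 0.205 ] [-1.0968  0.1044  0.0945] n 2 per row [0.013 0.195 0.103] [-0.548  0.052  0.047]
```

View pics/wrist6.png

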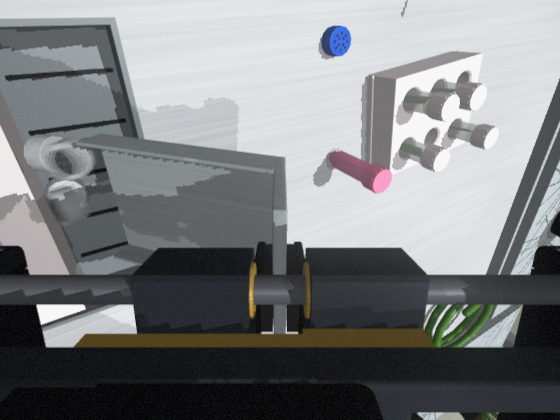

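View pics/scene6.png

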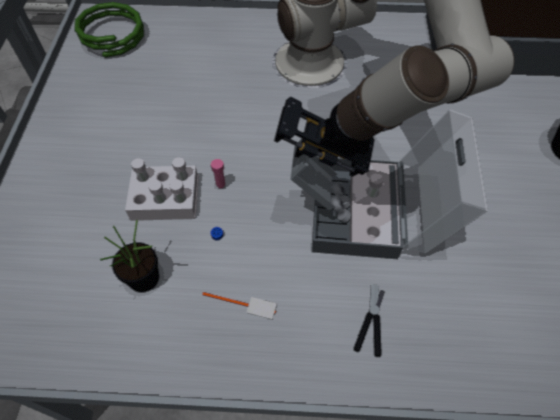

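```bash
python3 -m inch '[{"jaw":255,"x":0,"y":-0.1,"z":0.2,"ax":0,"ay":0,"az":0},{"jaw":255,"x":0,"y":-0.1,"z":0.2,"ax":0,"ay":0,"az":0}]'
python3 - <<'E'
from h import *
s=sense();lipnow()
a,_=snap('scene','scene7');b,_=snap('wrist','wrist7')
cv2.imwrite('pics/s7z.png',cv2.resize(a[110:270,270:490,::-1],None,fx=3.6,fy=3.6,interpolation=cv2.INTER_CUBIC))
E
```

```text
time_s: 10.25
tcp_pos: [0.5059, -0.0371, 0.2214]
ee_rot: [[0.958, -0.063, -0.281], [-0.189, -0.874, -0.448], [-0.218, 0.482, -0.849]]
wrist_force: [1.0, 0.5, -1.6]
gripper_width: 0.067
lip [0.5157 0.0342 0.1055] pan x [ 0.0505  0.6568 -0.7524] tilt 48.80159247745605
```

View pics/wrist7.png

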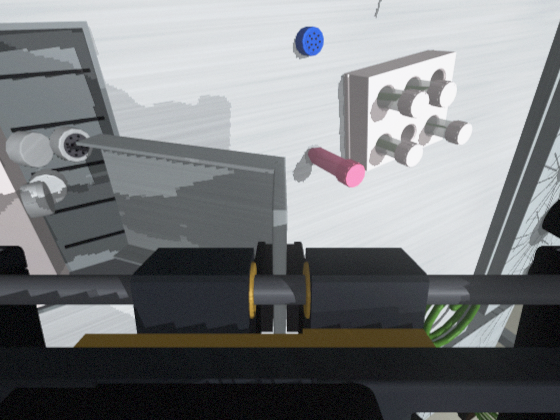

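View pics/s7z.png

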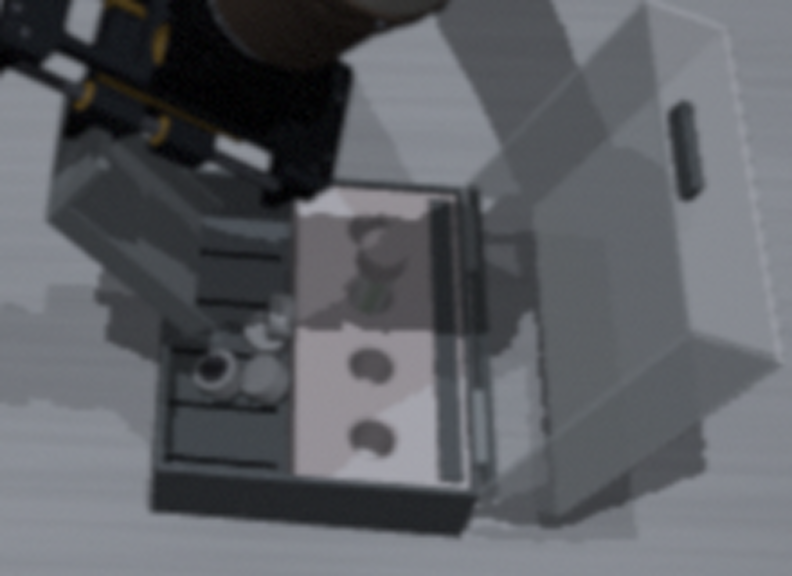

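Run:
```python
from h import *
p=load('top0');q=load('scene0')
print('pink',at(p,[(346.5,266.5)],.09),at(q,[(217,164)],.09),'blue',at(p,[(336.5,203)],.016))
gopan([.514,-.005,.14],87.6,0);gopan([.514,-.005,.14],87.6,0,8)
```

```text
pink [[ 0.4579 -0.2091  0.09  ]] [[ 0.4606 -0.2053  0.09  ]] blue [[ 0.593  -0.2017  0.016 ]]
t 10.35 total [-0.0355 -1.7041 -0.9977] [ 4.8715 -0.1989  0.163 ] n 5 per row [-0.007 -0.341 -0.2  ] [ 0.974 -0.04   0.033]
t 10.35 total [-0.0355 -1.7041 -0.9977] [ 4.8715 -0.1989  0.163 ] n 8 per row [-0.004 -0.213 -0.125] [ 0.609 -0.025  0.02 ]
```

```bash
python3 -m inch '[{"jaw":255,"x":0.03,"y":-0.25,"z":0,"ax":0.6,"ay":-0.025,"az":0.02},{"jaw":255,"x":0.03,"y":-0.25,"z":0,"ax":0.7,"ay":-0.025,"az":0.02},{"jaw":255,"x":0.04,"y":-0.25,"z":-0.1,"ax":0.7,"ay":-0.025,"az":0.02},{"jaw":255,"x":0.04,"y":-0.25,"z":-0.15,"ax":0.7,"ay":-0.025,"az":0.02},{"jaw":255,"x":0.04,"y":-0.25,"z":-0.2,"ax":0.7,"ay":-0.025,"az":0.02},{"jaw":255,"x":0.04,"y":-0.2,"z":-0.2,"ax":0.7,"ay":-0.025,"az":0.02},{"jaw":255,"x":0.04,"y":-0.2,"z":-0.2,"ax":0.6,"ay":-0.025,"az":0.02},{"jaw":255,"x":0,"y":0,"z":0,"ax":0,"ay":0,"az":0}]'
python3 - <<'E'
from h import *
lipnow();gopan([.535,-.003,.06],87.6,0)
b,_=snap('wrist','wrist8')
E
```

```text
time_s: 11.35
tcp_pos: [0.5218, -0.1424, 0.1726]
ee_rot: [[0.97, -0.045, -0.238], [0.04, -0.94, 0.34], [-0.238, -0.339, -0.91]]
wrist_force: [-0.4, 0.2, -2.2]
gripper_width: 0.063
lip [ 0.5326 -0.0083  0.1498] pan x [ 0.0495  0.9988 -0.0027] tilt 0.335528680921576
t 11.35 total [ 0.0592  0.0857 -1.5029] [0.017  0.0289 0.0436] n 2 per row [ 0.03   0.043 -0.751] [0.009 0.014 0.022]
```

View pics/wrist8.png

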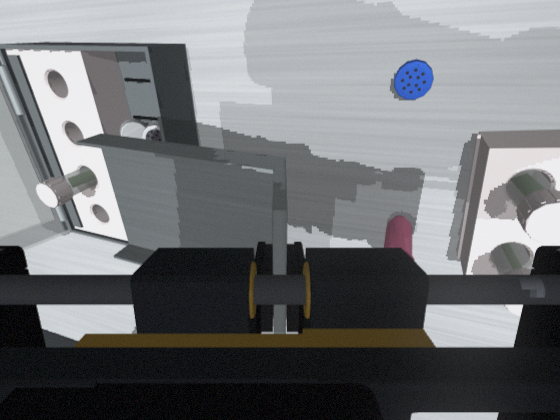

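```bash
python3 -m inch '[{"jaw":255,"x":0.03,"y":0.03,"z":-0.6,"ax":0,"ay":0.01,"az":0.02},{"jaw":255,"x":0.02,"y":0.03,"z":-0.6,"ax":0,"ay":0,"az":0.02},{"jaw":255,"x":0,"y":0,"z":-0.5,"ax":0,"ay":0,"az":0},{"jaw":255,"x":0,"y":0,"z":-0.3,"ax":0,"ay":0,"az":0},{"jaw":255,"x":0,"y":0,"z":-0.1,"ax":0,"ay":0,"az":0},{"jaw":255,"x":0,"y":0,"z":0,"ax":0,"ay":0,"az":0}]'
python3 - <<'E'
from h import *
lipnow();gopan([.535,-.003,.003],87.6,0)
b,_=snap('wrist','wrist9')
E
```

```text
time_s: 12.15
tcp_pos: [0.5279, -0.1357, 0.05]
ee_rot: [[0.972, -0.026, -0.233], [0.054, -0.943, 0.329], [-0.228, -0.332, -0.915]]
wrist_force: [-0.1, -0.3, -1.8]
gripper_width: 0.067
lip [ 0.5367 -0.0017  0.0263] pan x [ 0.0332  0.9994 -0.0106] tilt 1.1239558223864206
t 12.15 total [-0.0425 -0.0249 -0.4108] [ 0.0643  0.0922 -0.0503] n 1 per row [-0.043 -0.025 -0.411] [ 0.064  0.092 -0.05 ]
```

View pics/wrist9.png

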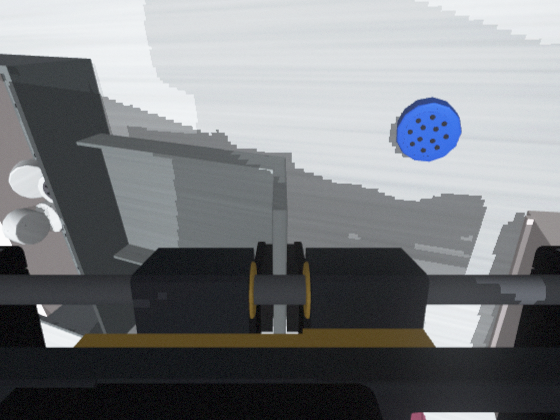

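```bash
python3 -m inch '[{"jaw":255,"x":0,"y":0,"z":-0.15,"ax":0.06,"ay":0.09,"az":0},{"jaw":255,"x":0,"y":0,"z":-0.12,"ax":0,"ay":0,"az":0},{"jaw":255,"x":0,"y":0,"z":-0.06,"ax":0,"ay":0,"az":0},{"jaw":255,"x":0,"y":0,"z":0,"ax":0,"ay":0,"az":0}]'
python3 - <<'E'
from h import *
lipnow();gopan([.535,-.003,.003],87.6,0)
E
```

```text
time_s: 12.7
tcp_pos: [0.5295, -0.1363, 0.031]
ee_rot: [[0.969, -0.03, -0.244], [0.056, -0.94, 0.338], [-0.239, -0.341, -0.909]]
wrist_force: [0.1, -0.3, -2.0]
gripper_width: 0.072
lip [ 0.5381 -0.0021  0.0085] pan x [ 0.0334  0.9994 -0.0009] tilt 0.2432415197061048
t 12.7 total [-0.0685 -0.0147 -0.0936] [ 0.0058  0.0236 -0.0485] n 1 per row [-0.068 -0.015 -0.094] [ 0.006  0.024 -0.048]
```

```bash
python3 -m inch '[{"jaw":255,"x":0,"y":0,"z":-0.06,"ax":0,"ay":0.02,"az":0},{"jaw":255,"x":0,"y":0,"z":-0.04,"ax":0,"ay":0,"az":0},{"jaw":255,"x":0,"y":0,"z":0,"ax":0,"ay":0,"az":0}]'
```

```text
time_s: 13.08
tcp_pos: [0.5297, -0.1365, 0.0256]
ee_rot: [[0.969, -0.03, -0.247], [0.057, -0.94, 0.338], [-0.242, -0.341, -0.908]]
wrist_force: [-0.7, 0.4, -0.4]
gripper_width: 0.066
```

```bash
python3 -m inch '[{"jaw":220,"x":0,"y":0,"z":0,"ax":0,"ay":0,"az":0},{"jaw":160,"x":0,"y":0,"z":0,"ax":0,"ay":0,"az":0},{"jaw":130,"x":0,"y":0,"z":0,"ax":0,"ay":0,"az":0},{"jaw":130,"x":0.07,"y":-0.1,"z":0.27,"ax":0,"ay":0,"az":0},{"jaw":130,"x":0.12,"y":-0.16,"z":0.45,"ax":0,"ay":0,"az":0},{"jaw":130,"x":0.16,"y":-0.2,"z":0.6,"ax":0,"ay":0,"az":0},{"jaw":130,"x":0,"y":0,"z":0.9,"ax":0,"ay":0,"az":0},{"jaw":130,"x":0,"y":0,"z":0.6,"ax":0,"ay":0,"az":0}]'
python3 - <<'E'
from h import *
b,_=snap('wrist','wrist10');b,_=snap('scene','scene10');print(sense()['joints'])
Rt=tool(35,0);print(Rt)
goto([.44,.10,.22],Rt); goto([.4918,.1485,.2],Rt)
E
```

```text
time_s: 14.08
tcp_pos: [0.5507, -0.1668, 0.2021]
ee_rot: [[0.968, -0.032, -0.249], [0.056, -0.94, 0.336], [-0.245, -0.339, -0.908]]
wrist_force: [0.0, 0.4, 0.2]
gripper_width: 0.491
[-10.3173  29.2583  11.8304 -16.5744 -90.7053 103.5911]
[[ 0.5736 -0.8192  0.    ]
 [-0.8192 -0.5736  0.    ]
 [ 0.     -0.     -1.    ]]
t 14.18 total [-1.8711  4.456   0.2581] [-2.5124 -0.3577 -5.4943] n 7 per row [-0.267  0.637  0.037] [-0.359 -0.051 -0.785]
t 14.18 total [-1.0078  5.2644 -0.0753] [-2.5124 -0.3577 -5.4943] n 7 per row [-0.144  0.752 -0.011] [-0.359 -0.051 -0.785]
```

View pics/scene10.png

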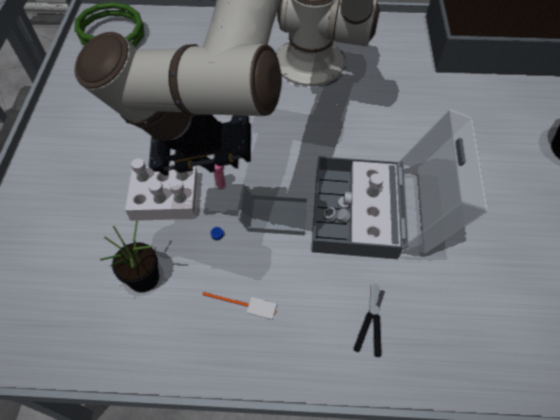

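View pics/wrist10.png

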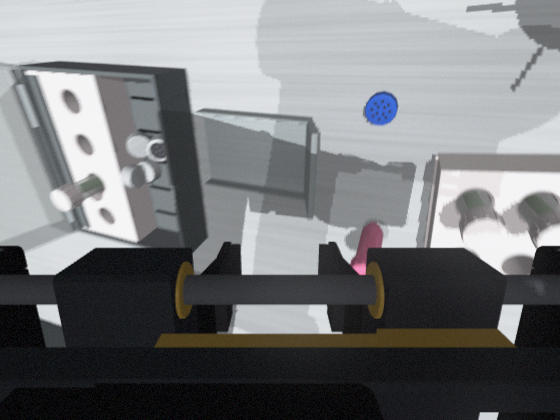

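```bash
python3 -m inch '[{"jaw":110,"x":-0.12,"y":0.65,"z":0.1,"ax":-0.31,"ay":-0.04,"az":-0.69},{"jaw":110,"x":-0.12,"y":0.65,"z":0,"ax":-0.31,"ay":-0.04,"az":-0.69},{"jaw":110,"x":-0.12,"y":0.65,"z":0,"ax":-0.31,"ay":-0.04,"az":-0.69},{"jaw":110,"x":-0.12,"y":0.65,"z":0,"ax":-0.31,"ay":-0.04,"az":-0.69},{"jaw":110,"x":-0.12,"y":0.65,"z":0,"ax":-0.31,"ay":-0.04,"az":-0.69},{"jaw":110,"x":-0.12,"y":0.65,"z":0,"ax":-0.31,"ay":-0.04,"az":-0.69},{"jaw":110,"x":-0.12,"y":0.65,"z":0,"ax":-0.31,"ay":-0.04,"az":-0.69},{"jaw":110,"x":-0.1,"y":0.5,"z":0,"ax":-0.31,"ay":-0.04,"az":-0.69},{"jaw":110,"x":0,"y":0,"z":0,"ax":0,"ay":0,"az":0}]'
python3 - <<'E'
from h import *
print(sense()['joints'])
goto([.4918,.1485,.1],tool(35));snap('wrist','wrist11')
E
```

```text
time_s: 15.3
tcp_pos: [0.4946, 0.1412, 0.2152]
ee_rot: [[0.54, -0.841, 0.011], [-0.841, -0.541, -0.008], [0.013, -0.005, -1.0]]
wrist_force: [0.6, -0.5, -0.1]
gripper_width: 0.567
[ 34.4991  11.3253 -16.1974   0.8334 -62.1919  -2.1695]
t 15.3 total [-0.0465  0.1209 -1.9202] [0.0431 0.0664 0.2283] n 2 per row [-0.023  0.06  -0.96 ] [0.022 0.033 0.114]
```

View pics/wrist11.png

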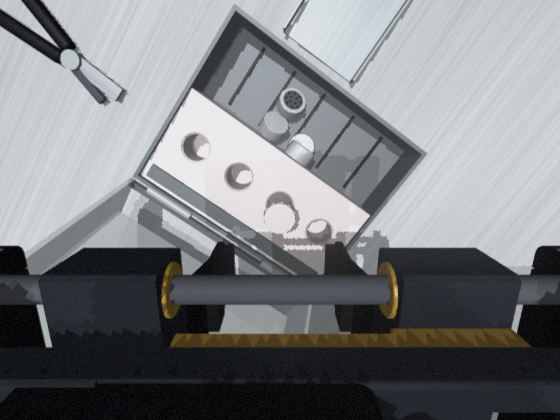

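Run:
```python
from h import *
p=load('wrist11')
print('holes',at(p,[(196,146),(239,176),(318.5,231.5)],.05));print('cap',at(p,[(281,213)],.102))
```

```text
holes [[0.5935 0.1435 0.05  ]
 [0.5414 0.1462 0.05  ]
 [0.4382 0.1514 0.05  ]]
cap [[0.491  0.1442 0.102 ]]
```

```bash
python3 -m inch '[{"jaw":110,"x":-0.05,"y":0.12,"z":-0.6,"ax":0.04,"ay":0.06,"az":0.22},{"jaw":110,"x":0,"y":0,"z":-0.7,"ax":0,"ay":0,"az":0},{"jaw":110,"x":0,"y":0,"z":-0.5,"ax":0,"ay":0,"az":0},{"jaw":110,"x":0,"y":0,"z":0,"ax":0,"ay":0,"az":0}]'
python3 - <<'E'
from h import *
goto([.4915,.148,.073],tool(35))
E
```

```text
time_s: 15.85
tcp_pos: [0.4938, 0.1437, 0.1069]
ee_rot: [[0.57, -0.821, 0.004], [-0.821, -0.57, 0.003], [-0.0, -0.005, -1.0]]
wrist_force: [0.4, -0.6, 0.2]
gripper_width: 0.57
t 15.85 total [-0.0384  0.0717 -0.565 ] [-0.0194  0.0235  0.023 ] n 1 per row [-0.038  0.072 -0.565] [-0.019  0.023  0.023]
```

```bash
python3 -m inch '[{"jaw":110,"x":-0.04,"y":0.08,"z":-0.3,"ax":-0.02,"ay":0.02,"az":0},{"jaw":110,"x":0,"y":0,"z":-0.27,"ax":0,"ay":0,"az":0},{"jaw":110,"x":0,"y":0,"z":0,"ax":0,"ay":0,"az":0}]'
python3 - <<'E'
from h import *
goto([.4915,.148,.073],tool(35))
E
```

```text
time_s: 16.23
tcp_pos: [0.4955, 0.1474, 0.0767]
ee_rot: [[0.569, -0.823, 0.008], [-0.823, -0.569, 0.003], [0.001, -0.008, -1.0]]
wrist_force: [-0.3, 0.9, 0.7]
gripper_width: 0.57
t 16.23 total [-0.066   0.0092 -0.0612] [-0.0198  0.0435  0.0342] n 1 per row [-0.066  0.009 -0.061] [-0.02   0.043  0.034]
```

```bash
python3 -m inch '[{"jaw":110,"x":-0.07,"y":0.01,"z":-0.06,"ax":-0.02,"ay":0.04,"az":0},{"jaw":110,"x":0,"y":0,"z":0,"ax":0,"ay":0,"az":0},{"jaw":255,"x":0,"y":0,"z":0,"ax":0,"ay":0,"az":0},{"jaw":255,"x":0,"y":0,"z":0,"ax":0,"ay":0,"az":0},{"jaw":255,"x":0,"y":0,"z":0,"ax":0,"ay":0,"az":0},{"jaw":255,"x":0,"y":0,"z":0,"ax":0,"ay":0,"az":0}]'
```

```text
time_s: 16.98
tcp_pos: [0.4934, 0.1486, 0.0768]
ee_rot: [[0.569, -0.823, 0.006], [-0.823, -0.569, 0.003], [0.001, -0.007, -1.0]]
wrist_force: [-0.0, 0.5, -1.0]
gripper_width: 0.313
```

```bash
python3 -m inch '[{"jaw":255,"x":0,"y":0,"z":0.4,"ax":0,"ay":0,"az":0},{"jaw":255,"x":0,"y":0,"z":0.7,"ax":0,"ay":0,"az":0},{"jaw":255,"x":0,"y":0,"z":0.8,"ax":0,"ay":0,"az":0},{"jaw":255,"x":0,"y":-0.4,"z":0.4,"ax":0,"ay":0,"az":0},{"jaw":255,"x":-0.04,"y":-0.8,"z":0,"ax":0,"ay":0,"az":0},{"jaw":255,"x":-0.05,"y":-0.9,"z":0,"ax":0,"ay":0,"az":0},{"jaw":255,"x":-0.05,"y":-0.9,"z":0,"ax":0,"ay":0,"az":0},{"jaw":255,"x":-0.05,"y":-0.9,"z":0,"ax":0,"ay":0,"az":0},{"jaw":255,"x":-0.05,"y":-0.9,"z":0,"ax":0,"ay":0,"az":0},{"jaw":255,"x":-0.05,"y":-0.9,"z":0,"ax":0,"ay":0,"az":0},{"jaw":255,"x":-0.05,"y":-0.9,"z":0,"ax":0,"ay":0,"az":0},{"jaw":255,"x":-0.05,"y":-0.8,"z":0,"ax":0,"ay":0,"az":0}]'
python3 - <<'E'
from h import *
print(sense()['joints'])
goto([.468,-.3385,.2],tool(35))
E
```

```text
time_s: 18.48
tcp_pos: [0.4667, -0.3058, 0.2185]
ee_rot: [[0.576, -0.817, 0.007], [-0.817, -0.576, 0.002], [0.002, -0.007, -1.0]]
wrist_force: [0.4, 0.6, -0.7]
gripper_width: 0.312
[-16.729   15.57    -9.565   -0.2653 -64.5289  52.0175]
t 18.48 total [ 0.0216 -0.545  -0.3081] [-0.0132  0.0391 -0.0175] n 1 per row [ 0.022 -0.545 -0.308] [-0.013  0.039 -0.018]
```

```bash
python3 -m inch '[{"jaw":255,"x":0.02,"y":-0.4,"z":-0.15,"ax":0,"ay":0.03,"az":0},{"jaw":255,"x":0,"y":0,"z":0,"ax":0,"ay":0,"az":0},{"jaw":255,"x":0,"y":0,"z":0,"ax":0,"ay":0,"az":0}]'
python3 - <<'E'
from h import *
goto([.468,-.3385,.16],tool(35));snap('wrist','wrist12');snap('scene','scene12')
E
```

```text
time_s: 18.85
tcp_pos: [0.4665, -0.3331, 0.208]
ee_rot: [[0.572, -0.821, -0.001], [-0.821, -0.572, 0.003], [-0.003, -0.001, -1.0]]
wrist_force: [0.1, 0.6, -0.2]
gripper_width: 0.311
t 18.85 total [ 0.0252 -0.0894 -0.8001] [-0.0188 -0.003   0.0144] n 1 per row [ 0.025 -0.089 -0.8  ] [-0.019 -0.003  0.014]
```

View pics/wrist12.png

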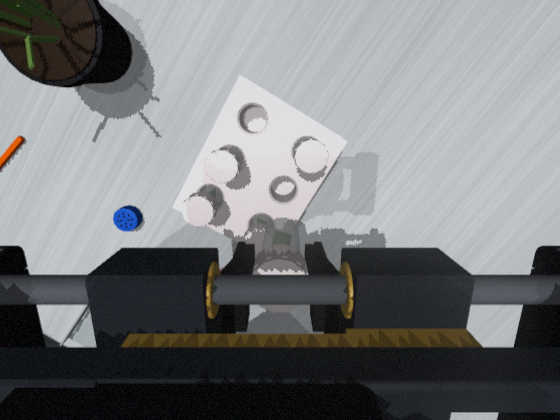

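View pics/scene12.png

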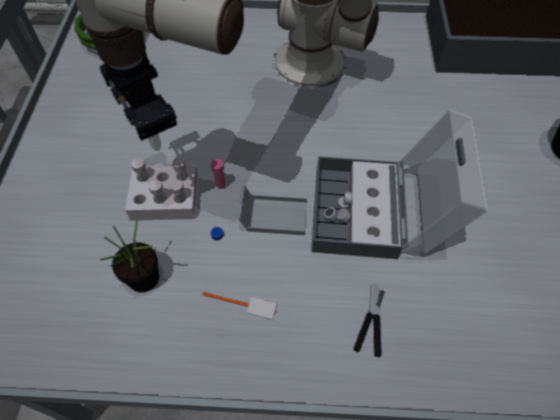

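Run:
```python
from h import *
p=load('wrist12')
print('holes',at(p,[(284,188),(253.5,118)],.045));print('caps',at(p,[(312,155),(221,165),(199,210)],.097))
print('foot proj',proj(p,[[.4665,-.3331,.143]]), 'captop', proj(p,[[.4665,-.3331,.233]]))
```

```text
holes [[ 0.466  -0.3414  0.045 ]
 [ 0.5304 -0.3813  0.045 ]]
caps [[ 0.4695 -0.3864  0.097 ]
 [ 0.5281 -0.3352  0.097 ]
 [ 0.523  -0.2903  0.097 ]]
foot proj [[278.7092 222.7565]] captop [[278.0275 280.5179]]
```

Run:
```python
from h import *
im=cv2.imread('pics/wrist12.png');cv2.imwrite('pics/w12z.png',cv2.resize(im[170:320,200:360],None,fx=4.5,fy=4.0,interpolation=cv2.INTER_CUBIC))
p=load('wrist12');print(proj(p,[[.464,-.2925,.097],[.464,-.2925,.045]]))
```

```text
[[255.7429 243.7168]
 [259.2842 225.8744]]
```

View pics/w12z.png

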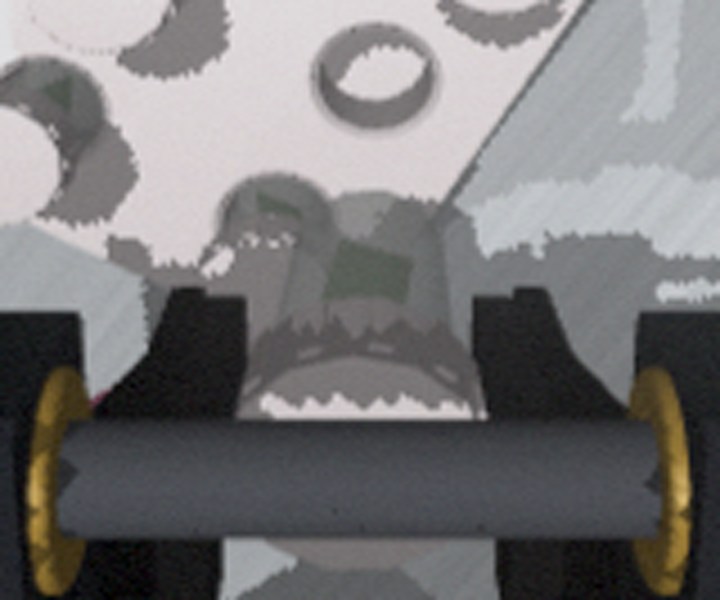

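```bash
python3 -m inch '[{"jaw":255,"x":0.015,"y":-0.1,"z":-0.4,"ax":0,"ay":0,"az":0},{"jaw":255,"x":0,"y":0,"z":-0.4,"ax":0,"ay":0,"az":0},{"jaw":255,"x":0,"y":0,"z":0,"ax":0,"ay":0,"az":0}]'
python3 - <<'E'
from h import *
goto([.4672,-.339,.12],tool(35))
E
```

```text
time_s: 19.32
tcp_pos: [0.469, -0.3361, 0.1615]
ee_rot: [[0.576, -0.817, 0.004], [-0.817, -0.576, 0.002], [0.001, -0.004, -1.0]]
wrist_force: [0.3, -0.8, 0.2]
gripper_width: 0.313
t 19.32 total [-0.0306 -0.0478 -0.6919] [-0.0098  0.0207 -0.0201] n 1 per row [-0.031 -0.048 -0.692] [-0.01   0.021 -0.02 ]
```

```bash
python3 -m inch '[{"jaw":255,"x":-0.03,"y":-0.05,"z":-0.35,"ax":-0.01,"ay":0.02,"az":0},{"jaw":255,"x":0,"y":0,"z":-0.3,"ax":0,"ay":0,"az":0},{"jaw":255,"x":0,"y":0,"z":0,"ax":0,"ay":0,"az":0}]'
python3 - <<'E'
from h import *
goto([.4672,-.339,.12],tool(35));b,_=snap('wrist','wrist13');cv2.imwrite('pics/w13z.png',cv2.resize(b[130:330,150:410,::-1],None,fx=3,fy=3,interpolation=cv2.INTER_CUBIC))
E
```

```text
time_s: 19.7
tcp_pos: [0.4702, -0.3385, 0.1265]
ee_rot: [[0.58, -0.814, 0.007], [-0.814, -0.58, -0.004], [0.007, -0.003, -1.0]]
wrist_force: [-0.2, 1.2, 0.3]
gripper_width: 0.316
t 19.7 total [-0.0499 -0.0082 -0.1089] [ 0.0231  0.0382 -0.0463] n 1 per row [-0.05  -0.008 -0.109] [ 0.023  0.038 -0.046]
```

View pics/w13z.png

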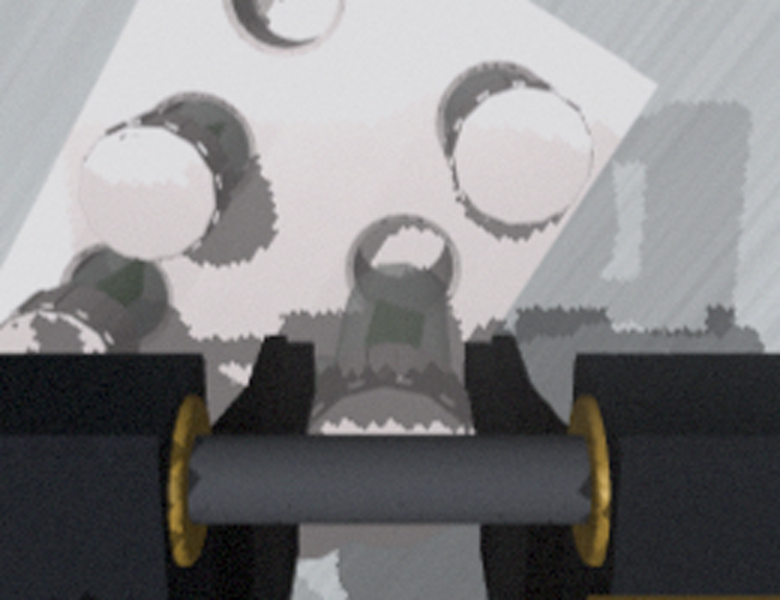

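```bash
python3 -m inch '[{"jaw":255,"x":-0.05,"y":-0.01,"z":-0.15,"ax":0.02,"ay":0.04,"az":0},{"jaw":255,"x":-0.02,"y":0,"z":-0.15,"ax":0,"ay":0,"az":0},{"jaw":255,"x":-0.02,"y":0,"z":-0.15,"ax":0,"ay":0,"az":0},{"jaw":255,"x":0,"y":0,"z":0,"ax":0,"ay":0,"az":0}]'
python3 - <<'E'
from h import *
goto([.4672,-.339,.072],tool(35))
E
```

```text
time_s: 20.25
tcp_pos: [0.4664, -0.3398, 0.1015]
ee_rot: [[0.581, -0.814, 0.005], [-0.814, -0.581, -0.003], [0.006, -0.002, -1.0]]
wrist_force: [-0.5, -0.3, 0.3]
gripper_width: 0.315
t 20.25 total [ 0.0126  0.0127 -0.4918] [ 0.0186  0.0298 -0.0525] n 1 per row [ 0.013  0.013 -0.492] [ 0.019  0.03  -0.052]
```

Foot is in the mouth with no force; push down.

```bash
python3 -m inch '[{"jaw":255,"x":0.01,"y":0.01,"z":-0.18,"ax":0.02,"ay":0.03,"az":0},{"jaw":255,"x":-0.01,"y":0,"z":-0.18,"ax":0,"ay":0,"az":0},{"jaw":255,"x":-0.01,"y":0,"z":-0.12,"ax":0,"ay":0,"az":0},{"jaw":255,"x":0,"y":0,"z":0,"ax":0,"ay":0,"az":0}]'
python3 - <<'E'
from h import *
goto([.4672,-.339,.072],tool(35))
E
```

```text
time_s: 20.75
tcp_pos: [0.4672, -0.3402, 0.0717]
ee_rot: [[0.582, -0.813, 0.002], [-0.813, -0.582, -0.002], [0.003, -0.001, -1.0]]
wrist_force: [-0.6, -0.8, 3.2]
gripper_width: 0.316
t 20.75 total [-0.0005  0.0193  0.0057] [ 0.0099  0.0132 -0.0576] n 1 per row [-0.     0.019  0.006] [ 0.01   0.013 -0.058]
```

```bash
python3 -m inch '[{"jaw":180,"x":0,"y":0,"z":0,"ax":0,"ay":0,"az":0},{"jaw":110,"x":0,"y":0,"z":0,"ax":0,"ay":0,"az":0},{"jaw":110,"x":0,"y":0,"z":0.4,"ax":0,"ay":0,"az":0},{"jaw":110,"x":0,"y":0,"z":0.7,"ax":0,"ay":0,"az":0},{"jaw":110,"x":-0.03,"y":0.4,"z":0,"ax":0,"ay":0,"az":0},{"jaw":110,"x":-0.03,"y":0.36,"z":0,"ax":0,"ay":0,"az":0},{"jaw":110,"x":0,"y":0,"z":0,"ax":0,"ay":0,"az":0}]'
python3 - <<'E'
from h import *
goto([.4637,-.2943,.0715],tool(35));b,_=snap('wrist','wrist14')
E
```

```text
time_s: 21.62
tcp_pos: [0.4615, -0.292, 0.1377]
ee_rot: [[0.58, -0.815, -0.001], [-0.815, -0.58, 0.002], [-0.002, -0.001, -1.0]]
wrist_force: [-0.6, 0.2, -0.1]
gripper_width: 0.565
t 21.62 total [ 0.0366 -0.0376 -1.1036] [-0.0131 -0.0052 -0.044 ] n 2 per row [ 0.018 -0.019 -0.552] [-0.007 -0.003 -0.022]
```

View pics/wrist14.png

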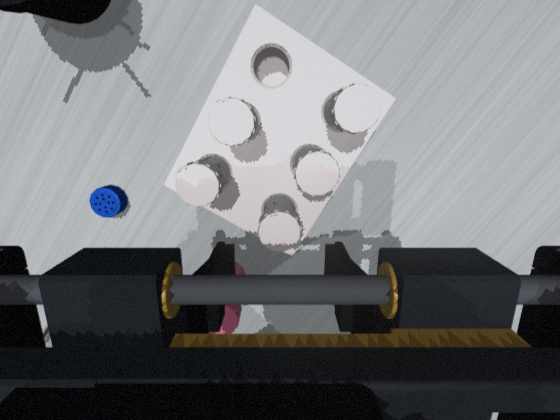

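```bash
python3 -m inch '[{"jaw":110,"x":0.02,"y":-0.04,"z":-0.4,"ax":0,"ay":0,"az":0},{"jaw":110,"x":0,"y":0,"z":-0.45,"ax":0,"ay":0,"az":0},{"jaw":110,"x":0,"y":0,"z":-0.2,"ax":0,"ay":0,"az":0},{"jaw":110,"x":0,"y":0,"z":0,"ax":0,"ay":0,"az":0}]'
python3 - <<'E'
from h import *
goto([.4637,-.2943,.0715],tool(35))
E
```

```text
time_s: 22.18
tcp_pos: [0.4634, -0.2972, 0.0728]
ee_rot: [[0.578, -0.816, -0.0], [-0.816, -0.578, 0.002], [-0.001, -0.001, -1.0]]
wrist_force: [0.5, 0.2, 0.5]
gripper_width: 0.571
t 22.18 total [ 0.0058  0.0476 -0.0217] [-0.0087 -0.0012 -0.0318] n 1 per row [ 0.006  0.048 -0.022] [-0.009 -0.001 -0.032]
```

```bash
python3 -m inch '[{"jaw":110,"x":0.006,"y":0.05,"z":-0.02,"ax":0,"ay":0,"az":0},{"jaw":255,"x":0,"y":0,"z":0,"ax":0,"ay":0,"az":0},{"jaw":255,"x":0,"y":0,"z":0,"ax":0,"ay":0,"az":0},{"jaw":255,"x":0,"y":0,"z":0,"ax":0,"ay":0,"az":0},{"jaw":255,"x":0,"y":0,"z":0,"ax":0,"ay":0,"az":0}]'
python3 -m inch '[{"jaw":255,"x":0,"y":0,"z":0.5,"ax":0,"ay":0,"az":0},{"jaw":255,"x":0,"y":0,"z":0.8,"ax":0,"ay":0,"az":0},{"jaw":255,"x":0,"y":0,"z":0.8,"ax":0,"ay":0,"az":0},{"jaw":255,"x":0.1,"y":0.4,"z":0.3,"ax":0,"ay":0,"az":0},{"jaw":255,"x":0.25,"y":0.85,"z":0,"ax":0,"ay":0,"az":0},{"jaw":255,"x":0.25,"y":0.85,"z":0,"ax":0,"ay":0,"az":0},{"jaw":255,"x":0.25,"y":0.85,"z":0,"ax":0,"ay":0,"az":0},{"jaw":255,"x":0.25,"y":0.85,"z":0,"ax":0,"ay":0,"az":0},{"jaw":255,"x":0.25,"y":0.85,"z":0,"ax":0,"ay":0,"az":0},{"jaw":255,"x":0.25,"y":0.85,"z":0,"ax":0,"ay":0,"az":0},{"jaw":255,"x":0.25,"y":0.85,"z":0,"ax":0,"ay":0,"az":0},{"jaw":255,"x":0.2,"y":0.6,"z":0,"ax":0,"ay":0,"az":0}]'
python3 - <<'E'
from h import *
goto([.5954,.1445,.2],tool(35))
E
```

```text
time_s: 22.8
tcp_pos: [0.4655, -0.2947, 0.0742]
ee_rot: [[0.578, -0.816, 0.005], [-0.816, -0.578, -0.0], [0.003, -0.004, -1.0]]
wrist_force: [-0.8, 0.3, -0.8]
gripper_width: 0.315
time_s: 24.3
tcp_pos: [0.5884, 0.1338, 0.2237]
ee_rot: [[0.574, -0.819, 0.007], [-0.819, -0.574, 0.001], [0.004, -0.007, -1.0]]
wrist_force: [-0.1, -0.2, -0.5]
gripper_width: 0.313
t 24.3 total [ 0.1175  0.1784 -0.3957] [-0.0053  0.0428  0.0002] n 1 per row [ 0.117  0.178 -0.396] [-0.005  0.043  0.   ]
```

```bash
python3 -m inch '[{"jaw":255,"x":0.11,"y":0.1,"z":-0.4,"ax":0,"ay":0.04,"az":0},{"jaw":255,"x":0,"y":0,"z":-0.4,"ax":0,"ay":0,"az":0},{"jaw":255,"x":0,"y":0,"z":-0.4,"ax":0,"ay":0,"az":0},{"jaw":255,"x":0,"y":0,"z":0,"ax":0,"ay":0,"az":0}]'
python3 - <<'E'
from h import *
goto([.5948,.1442,.13],tool(35));b,_=snap('wrist','wrist15')
p=load('wrist15');t=sense()['tcp_pos'];print(proj(p,[[.5948,.1442,.05],[t[0],t[1],t[2]-.067]]))
cv2.imwrite('pics/w15z.png',cv2.resize(b[130:330,150:410,::-1],None,fx=3,fy=3,interpolation=cv2.INTER_CUBIC))
E
```

```text
time_s: 24.8
tcp_pos: [0.5932, 0.1403, 0.1452]
ee_rot: [[0.575, -0.818, -0.006], [-0.818, -0.575, -0.001], [-0.003, 0.006, -1.0]]
wrist_force: [0.7, 0.0, -0.6]
gripper_width: 0.314
t 24.8 total [ 0.0262  0.0656 -0.2526] [ 0.0046 -0.0358 -0.008 ] n 1 per row [ 0.026  0.066 -0.253] [ 0.005 -0.036 -0.008]
[[273.8208 214.4546]
 [276.7475 222.1223]]
```

View pics/w15z.png

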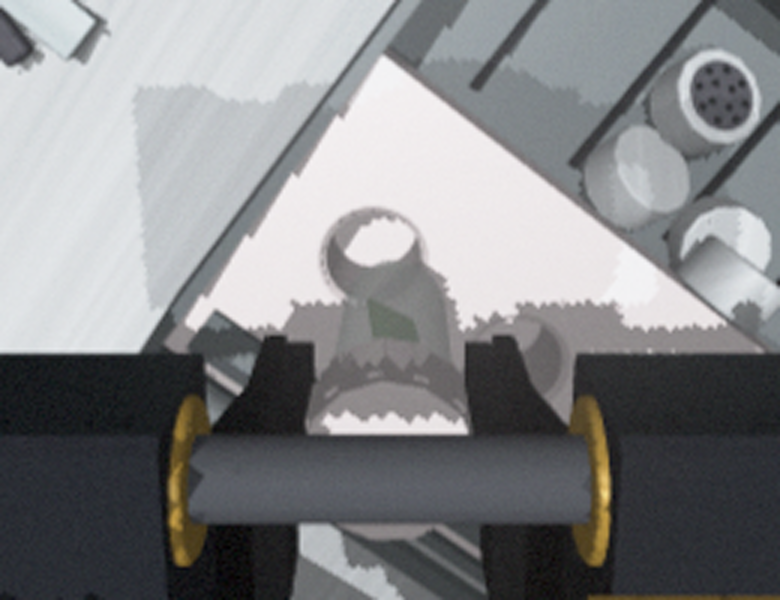

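Run:
```python
from h import *
a=at(load('wrist13'),[(284.7,218.3)],.045);print(a, np.array([.4672,-.3402])-a[0,:2])
c=at(load('wrist15'),[(274.7,214.7)],.05);print(c, c[0,:2]+np.array([.4672,-.3402])-a[0,:2])
```

```text
[[ 0.4661 -0.3405  0.045 ]] [0.0011 0.0003]
[[0.5941 0.144  0.05  ]] [0.5952 0.1443]
```

```bash
python3 -m inch '[{"jaw":255,"x":0.03,"y":0.065,"z":-0.2,"ax":0,"ay":-0.03,"az":0},{"jaw":255,"x":0,"y":0,"z":-0.15,"ax":0,"ay":0,"az":0},{"jaw":255,"x":0,"y":0,"z":0,"ax":0,"ay":0,"az":0}]'
python3 - <<'E'
from h import *
goto([.5952,.1443,.079],tool(35))
E
```

```text
time_s: 25.22
tcp_pos: [0.5972, 0.1442, 0.1263]
ee_rot: [[0.574, -0.819, 0.006], [-0.819, -0.574, 0.001], [0.002, -0.005, -1.0]]
wrist_force: [0.5, -0.6, -0.2]
gripper_width: 0.313
t 25.23 total [-0.0335  0.0015 -0.7882] [-0.0079  0.0317 -0.0047] n 1 per row [-0.033  0.001 -0.788] [-0.008  0.032 -0.005]
```

```bash
python3 -m inch '[{"jaw":255,"x":-0.035,"y":0,"z":-0.1,"ax":0,"ay":0.03,"az":0},{"jaw":255,"x":0,"y":0,"z":-0.17,"ax":0,"ay":0,"az":0},{"jaw":255,"x":0,"y":0,"z":-0.17,"ax":0,"ay":0,"az":0},{"jaw":255,"x":0,"y":0,"z":-0.17,"ax":0,"ay":0,"az":0},{"jaw":255,"x":0,"y":0,"z":0,"ax":0,"ay":0,"az":0}]'
python3 - <<'E'
from h import *
goto([.5952,.1443,.079],tool(35))
E
```

```text
time_s: 25.85
tcp_pos: [0.5952, 0.1443, 0.0875]
ee_rot: [[0.574, -0.819, 0.001], [-0.819, -0.574, 0.002], [-0.001, -0.002, -1.0]]
wrist_force: [0.2, -0.3, 0.7]
gripper_width: 0.314
t 25.85 total [-0.0001  0.0003 -0.1423] [-0.0097  0.0052 -0.0058] n 1 per row [-0.     0.    -0.142] [-0.01   0.005 -0.006]
```

```bash
python3 -m inch '[{"jaw":255,"x":0,"y":0,"z":-0.12,"ax":0,"ay":0,"az":0},{"jaw":255,"x":0,"y":0,"z":-0.05,"ax":0,"ay":0,"az":0},{"jaw":255,"x":0,"y":0,"z":0,"ax":0,"ay":0,"az":0}]'
```

```text
time_s: 26.22
tcp_pos: [0.5961, 0.1442, 0.0791]
ee_rot: [[0.575, -0.818, 0.003], [-0.818, -0.575, 0.001], [0.001, -0.003, -1.0]]
wrist_force: [0.1, 0.5, 0.3]
gripper_width: 0.312
```

```bash
python3 -m inch '[{"jaw":180,"x":0,"y":0,"z":-0.02,"ax":0,"ay":0,"az":0},{"jaw":110,"x":0,"y":0,"z":0,"ax":0,"ay":0,"az":0},{"jaw":110,"x":0,"y":0,"z":0.5,"ax":0,"ay":0,"az":0},{"jaw":110,"x":0,"y":0,"z":0.8,"ax":0,"ay":0,"az":0},{"jaw":110,"x":-0.1,"y":-0.5,"z":0.4,"ax":0,"ay":0,"az":0},{"jaw":110,"x":-0.14,"y":-0.9,"z":0,"ax":0,"ay":0,"az":0},{"jaw":110,"x":-0.14,"y":-0.9,"z":0,"ax":0,"ay":0,"az":0},{"jaw":110,"x":-0.14,"y":-0.9,"z":0,"ax":0,"ay":0,"az":0},{"jaw":110,"x":-0.14,"y":-0.9,"z":0,"ax":0,"ay":0,"az":0},{"jaw":110,"x":-0.14,"y":-0.9,"z":0,"ax":0,"ay":0,"az":0},{"jaw":110,"x":-0.14,"y":-0.9,"z":0,"ax":0,"ay":0,"az":0},{"jaw":110,"x":-0.14,"y":-0.8,"z":0,"ax":0,"ay":0,"az":0}]'
python3 -m inch '[{"jaw":110,"x":-0.08,"y":-0.4,"z":0,"ax":0,"ay":0,"az":0},{"jaw":110,"x":0,"y":0,"z":0,"ax":0,"ay":0,"az":0}]'
python3 - <<'E'
from h import *
goto([.5255,-.2895,.0715],tool(35));b,_=snap('wrist','wrist16');snap('top','top16')
E
```

```text
time_s: 27.72
tcp_pos: [0.5292, -0.2652, 0.1803]
ee_rot: [[0.582, -0.813, 0.006], [-0.813, -0.582, 0.002], [0.002, -0.006, -1.0]]
wrist_force: [0.9, -0.4, 0.6]
gripper_width: 0.566
time_s: 27.98
tcp_pos: [0.5229, -0.2929, 0.1789]
ee_rot: [[0.577, -0.817, 0.005], [-0.817, -0.577, 0.003], [0.0, -0.006, -1.0]]
wrist_force: [0.8, -0.3, 0.2]
gripper_width: 0.569
t 27.98 total [ 0.0426  0.0568 -1.7907] [-0.0167  0.0286 -0.0237] n 2 per row [ 0.021  0.028 -0.895] [-0.008  0.014 -0.012]
```

View pics/wrist16.png

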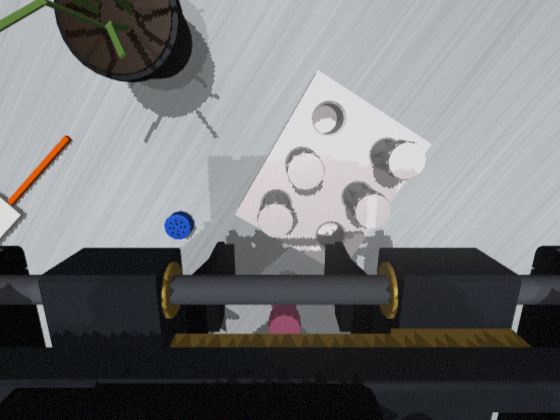

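View pics/top16.png

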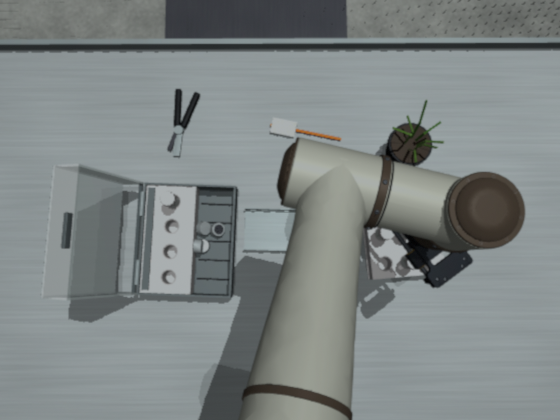

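```bash
python3 - <<'E'
from h import *
p=load('wrist16')
print(at(p,[(276,213),(305,170),(407,160),(367,209)],.097)[:,:2]+[.0011,.0003]); print(at(p,[(328,117.5)],.045))
E
python3 -m inch '[{"jaw":110,"x":0.04,"y":0.05,"z":-0.6,"ax":0,"ay":0.02,"az":0},{"jaw":110,"x":0,"y":0,"z":-0.7,"ax":0,"ay":0,"az":0},{"jaw":110,"x":0,"y":0,"z":-0.35,"ax":0,"ay":0,"az":0},{"jaw":110,"x":0,"y":0,"z":0,"ax":0,"ay":0,"az":0}]'
```

```text
[[ 0.5279 -0.2935]
 [ 0.5294 -0.3343]
 [ 0.4709 -0.385 ]
 [ 0.4711 -0.3378]]
[[ 0.532  -0.3803  0.045 ]]
time_s: 28.58
tcp_pos: [0.5282, -0.2834, 0.0788]
ee_rot: [[0.585, -0.811, 0.005], [-0.811, -0.585, 0.003], [0.001, -0.006, -1.0]]
wrist_force: [-0.6, 0.3, -0.3]
gripper_width: 0.568
```

Carrier unchanged (within ~3 mm). Correct to (0.5265, -0.2905, 0.072) and grip.

```bash
python3 -m inch '[{"jaw":110,"x":-0.03,"y":-0.12,"z":-0.1,"ax":0,"ay":0.02,"az":-0.05},{"jaw":110,"x":0,"y":0,"z":0,"ax":0,"ay":0,"az":0}]'
python3 -m inch '[{"jaw":255,"x":0,"y":0,"z":0,"ax":0,"ay":0,"az":0},{"jaw":255,"x":0,"y":0,"z":0,"ax":0,"ay":0,"az":0},{"jaw":255,"x":0,"y":0,"z":0,"ax":0,"ay":0,"az":0},{"jaw":255,"x":0,"y":0,"z":0,"ax":0,"ay":0,"az":0}]'
```

```text
time_s: 28.82
tcp_pos: [0.528, -0.2902, 0.0745]
ee_rot: [[0.579, -0.815, 0.005], [-0.815, -0.579, 0.001], [0.002, -0.005, -1.0]]
wrist_force: [0.0, 0.4, -1.0]
gripper_width: 0.565
time_s: 29.32
tcp_pos: [0.5291, -0.2908, 0.0767]
ee_rot: [[0.579, -0.816, 0.009], [-0.816, -0.579, 0.0], [0.005, -0.007, -1.0]]
wrist_force: [0.2, -0.0, 0.0]
gripper_width: 0.315
```

```bash
python3 -m inch '[{"jaw":255,"x":0,"y":0,"z":0.5,"ax":0,"ay":0,"az":0},{"jaw":255,"x":0,"y":0,"z":0.8,"ax":0,"ay":0,"az":0},{"jaw":255,"x":0,"y":0,"z":0.8,"ax":0,"ay":0,"az":0},{"jaw":255,"x":0,"y":0.4,"z":0.3,"ax":0,"ay":0.03,"az":0},{"jaw":255,"x":0.02,"y":0.85,"z":0,"ax":0,"ay":0,"az":0},{"jaw":255,"x":0.02,"y":0.85,"z":0,"ax":0,"ay":0,"az":0},{"jaw":255,"x":0.02,"y":0.85,"z":0,"ax":0,"ay":0,"az":0},{"jaw":255,"x":0.03,"y":0.85,"z":0,"ax":0,"ay":0,"az":0},{"jaw":255,"x":0.03,"y":0.85,"z":0,"ax":0,"ay":0,"az":0},{"jaw":255,"x":0.03,"y":0.85,"z":0,"ax":0,"ay":0,"az":0},{"jaw":255,"x":0.03,"y":0.85,"z":0,"ax":0,"ay":0,"az":0},{"jaw":255,"x":0.02,"y":0.6,"z":0,"ax":0,"ay":0,"az":0}]'
python3 - <<'E'
from h import *
goto([.5436,.1465,.14],tool(35))
E
```

```text
time_s: 30.82
tcp_pos: [0.5382, 0.1368, 0.2251]
ee_rot: [[0.573, -0.819, 0.005], [-0.819, -0.573, 0.002], [0.001, -0.005, -1.0]]
wrist_force: [0.8, -0.9, -0.2]
gripper_width: 0.312
t 30.82 total [ 0.0906  0.1619 -1.4191] [-0.0111  0.0299  0.001 ] n 2 per row [ 0.045  0.081 -0.71 ] [-0.006  0.015  0.   ]
```

```bash
python3 -m inch '[{"jaw":255,"x":0.07,"y":0.06,"z":-0.5,"ax":0,"ay":0.03,"az":0},{"jaw":255,"x":0,"y":0,"z":-0.5,"ax":0,"ay":0,"az":0},{"jaw":255,"x":0,"y":0,"z":-0.35,"ax":0,"ay":0,"az":0},{"jaw":255,"x":0,"y":0,"z":0,"ax":0,"ay":0,"az":0}]'
python3 - <<'E'
from h import *
goto([.5436,.1465,.082],tool(35));b,_=snap('wrist','wrist17')
p=load('wrist17');t=sense()['tcp_pos'];print(proj(p,[[.5425,.1462,.05],[t[0],t[1],t[2]-.0697]]))
cv2.imwrite('pics/w17z.png',cv2.resize(b[130:330,150:410,::-1],None,fx=3,fy=3,interpolation=cv2.INTER_CUBIC))
E
```

```text
time_s: 31.32
tcp_pos: [0.5421, 0.1443, 0.1424]
ee_rot: [[0.578, -0.816, 0.001], [-0.816, -0.578, 0.003], [-0.002, -0.003, -1.0]]
wrist_force: [-0.4, -0.3, 1.2]
gripper_width: 0.312
t 31.32 total [ 0.0246  0.0362 -1.0062] [-0.0173  0.0072 -0.0314] n 2 per row [ 0.012  0.018 -0.503] [-0.009  0.004 -0.016]
[[277.2894 214.34  ]
 [277.6789 221.0975]]
```

View pics/w17z.png

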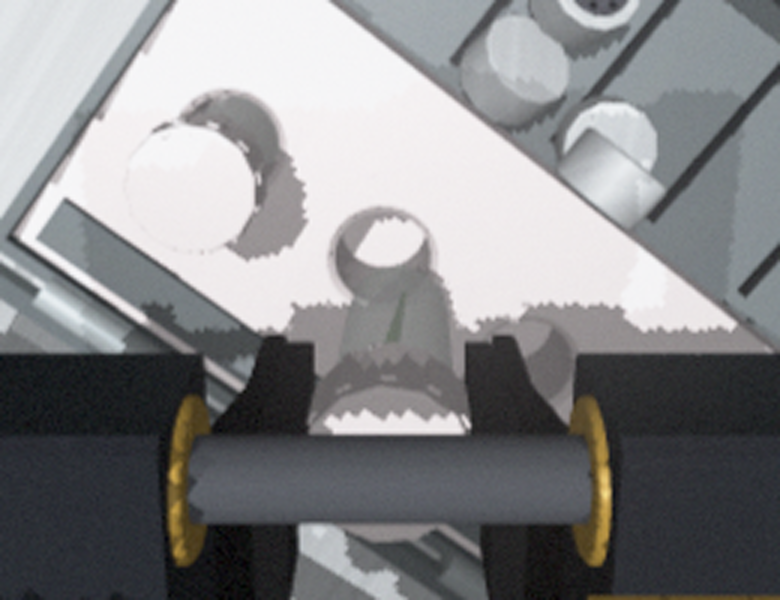

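```bash
python3 -m inch '[{"jaw":255,"x":0.01,"y":0.035,"z":-0.2,"ax":0,"ay":0,"az":0},{"jaw":255,"x":0,"y":0,"z":-0.15,"ax":0,"ay":0,"az":0},{"jaw":255,"x":0,"y":0,"z":0,"ax":0,"ay":0,"az":0}]'
python3 - <<'E'
from h import *
goto([.5436,.1465,.082],tool(35))
E
```

```text
time_s: 31.75
tcp_pos: [0.5449, 0.1473, 0.1236]
ee_rot: [[0.578, -0.816, 0.008], [-0.816, -0.578, 0.006], [-0.0, -0.01, -1.0]]
wrist_force: [0.2, 0.1, 0.0]
gripper_width: 0.31
t 31.75 total [-0.0215 -0.0127 -0.6928] [-0.0341  0.0436 -0.0316] n 1 per row [-0.022 -0.013 -0.693] [-0.034  0.044 -0.032]
```

```bash
python3 -m inch '[{"jaw":255,"x":-0.025,"y":-0.012,"z":-0.1,"ax":-0.03,"ay":0.04,"az":0},{"jaw":255,"x":0,"y":0,"z":-0.17,"ax":0,"ay":0,"az":0},{"jaw":255,"x":0,"y":0,"z":-0.17,"ax":0,"ay":0,"az":0},{"jaw":255,"x":0,"y":0,"z":-0.17,"ax":0,"ay":0,"az":0},{"jaw":255,"x":0,"y":0,"z":-0.05,"ax":0,"ay":0,"az":0},{"jaw":255,"x":0,"y":0,"z":0,"ax":0,"ay":0,"az":0}]'
python3 - <<'E'
from h import *
goto([.5436,.1465,.082],tool(35))
E
```

```text
time_s: 32.5
tcp_pos: [0.5448, 0.1461, 0.0823]
ee_rot: [[0.579, -0.816, 0.003], [-0.816, -0.579, 0.0], [0.002, -0.003, -1.0]]
wrist_force: [0.9, -1.1, -0.5]
gripper_width: 0.315
t 32.5 total [-0.0193  0.0074 -0.0049] [-0.0002  0.0179 -0.0348] n 1 per row [-0.019  0.007 -0.005] [-0.     0.018 -0.035]
```

```bash
python3 -m inch '[{"jaw":180,"x":-0.02,"y":0,"z":-0.03,"ax":0,"ay":0,"az":0},{"jaw":110,"x":0,"y":0,"z":0,"ax":0,"ay":0,"az":0},{"jaw":110,"x":0,"y":0,"z":0.5,"ax":0,"ay":0,"az":0},{"jaw":110,"x":0,"y":0,"z":0.8,"ax":0,"ay":0,"az":0},{"jaw":110,"x":0,"y":-0.6,"z":0.3,"ax":0,"ay":0,"az":0},{"jaw":110,"x":-0.03,"y":-0.95,"z":0,"ax":0,"ay":0,"az":0},{"jaw":110,"x":-0.03,"y":-0.95,"z":0,"ax":0,"ay":0,"az":0},{"jaw":110,"x":-0.03,"y":-0.95,"z":0,"ax":0,"ay":0,"az":0},{"jaw":110,"x":-0.03,"y":-0.95,"z":0,"ax":0,"ay":0,"az":0},{"jaw":110,"x":-0.03,"y":-0.95,"z":0,"ax":0,"ay":0,"az":0},{"jaw":110,"x":-0.03,"y":-0.95,"z":0,"ax":0,"ay":0,"az":0},{"jaw":110,"x":-0.03,"y":-0.9,"z":0,"ax":0,"ay":0,"az":0}]'
python3 -m inch '[{"jaw":110,"x":-0.02,"y":-0.5,"z":0,"ax":0,"ay":0,"az":0},{"jaw":110,"x":0,"y":0,"z":0,"ax":0,"ay":0,"az":0}]'
python3 - <<'E'
from h import *
goto([.529,-.3345,.1],tool(35))
E
```

```text
time_s: 34.0
tcp_pos: [0.5261, -0.2904, 0.1785]
ee_rot: [[0.585, -0.811, 0.001], [-0.811, -0.585, 0.008], [-0.005, -0.006, -1.0]]
wrist_force: [1.0, 0.6, -0.1]
gripper_width: 0.57
time_s: 34.25
tcp_pos: [0.5233, -0.3237, 0.177]
ee_rot: [[0.581, -0.814, -0.0], [-0.814, -0.581, 0.01], [-0.008, -0.006, -1.0]]
wrist_force: [-0.5, -0.1, 0.6]
gripper_width: 0.568
t 34.25 total [ 0.0943 -0.1804 -1.2828] [-0.0577 -0.0003 -0.0496] n 2 per row [ 0.047 -0.09  -0.641] [-0.029 -0.    -0.025]
```

```bash
python3 -m inch '[{"jaw":110,"x":0.09,"y":-0.17,"z":-0.5,"ax":-0.06,"ay":0,"az":-0.05},{"jaw":110,"x":0,"y":0,"z":-0.6,"ax":0,"ay":0,"az":0},{"jaw":110,"x":0,"y":0,"z":-0.3,"ax":0,"ay":0,"az":0},{"jaw":110,"x":0,"y":0,"z":0,"ax":0,"ay":0,"az":0}]'
python3 - <<'E'
from h import *
goto([.529,-.3345,.0715],tool(35))
E
```

```text
time_s: 34.75
tcp_pos: [0.5287, -0.3295, 0.0908]
ee_rot: [[0.575, -0.818, 0.0], [-0.818, -0.575, 0.002], [-0.002, -0.002, -1.0]]
wrist_force: [0.3, 0.4, 0.0]
gripper_width: 0.57
t 34.75 total [ 0.0046 -0.083  -0.3215] [-0.0132  0.0025 -0.007 ] n 1 per row [ 0.005 -0.083 -0.322] [-0.013  0.002 -0.007]
```

```bash
python3 -m inch '[{"jaw":110,"x":0,"y":-0.08,"z":-0.3,"ax":-0.01,"ay":0,"az":0},{"jaw":110,"x":0,"y":0,"z":0,"ax":0,"ay":0,"az":0},{"jaw":255,"x":0,"y":0,"z":-0.02,"ax":0,"ay":0,"az":0},{"jaw":255,"x":0,"y":0,"z":0,"ax":0,"ay":0,"az":0},{"jaw":255,"x":0,"y":0,"z":0,"ax":0,"ay":0,"az":0},{"jaw":255,"x":0,"y":0,"z":0,"ax":0,"ay":0,"az":0}]'
```

```text
time_s: 35.5
tcp_pos: [0.5308, -0.334, 0.0737]
ee_rot: [[0.576, -0.817, 0.006], [-0.818, -0.576, -0.001], [0.004, -0.004, -1.0]]
wrist_force: [-0.4, 0.1, -0.5]
gripper_width: 0.319
```

```bash
python3 -m inch '[{"jaw":255,"x":0,"y":0,"z":0.5,"ax":0,"ay":0,"az":0},{"jaw":255,"x":0,"y":0,"z":0.8,"ax":0,"ay":0,"az":0},{"jaw":255,"x":0,"y":0,"z":0.8,"ax":0,"ay":0,"az":0},{"jaw":255,"x":-0.03,"y":0.5,"z":0.3,"ax":0,"ay":0.02,"az":0},{"jaw":255,"x":-0.08,"y":0.93,"z":0,"ax":0,"ay":0,"az":0},{"jaw":255,"x":-0.08,"y":0.93,"z":0,"ax":0,"ay":0,"az":0},{"jaw":255,"x":-0.08,"y":0.93,"z":0,"ax":0,"ay":0,"az":0},{"jaw":255,"x":-0.08,"y":0.93,"z":0,"ax":0,"ay":0,"az":0},{"jaw":255,"x":-0.08,"y":0.93,"z":0,"ax":0,"ay":0,"az":0},{"jaw":255,"x":-0.08,"y":0.93,"z":0,"ax":0,"ay":0,"az":0},{"jaw":255,"x":-0.08,"y":0.93,"z":0,"ax":0,"ay":0,"az":0},{"jaw":255,"x":-0.06,"y":0.7,"z":0,"ax":0,"ay":0,"az":0}]'
python3 -m inch '[{"jaw":255,"x":0,"y":0,"z":0,"ax":0,"ay":0,"az":0}]'
python3 - <<'E'
from h import *
goto([.4917,.1487,.14],tool(35))
E
```

```text
time_s: 37.0
tcp_pos: [0.4882, 0.1396, 0.2241]
ee_rot: [[0.57, -0.822, 0.009], [-0.822, -0.57, 0.001], [0.004, -0.008, -1.0]]
wrist_force: [1.4, -0.2, -0.4]
gripper_width: 0.314
time_s: 37.12
tcp_pos: [0.4879, 0.1421, 0.2243]
ee_rot: [[0.573, -0.819, 0.01], [-0.819, -0.573, 0.002], [0.004, -0.009, -1.0]]
wrist_force: [-0.0, -0.7, -0.1]
gripper_width: 0.312
t 37.12 total [ 0.0636  0.1103 -1.4046] [-0.0101  0.0564  0.0014] n 2 per row [ 0.032  0.055 -0.702] [-0.005  0.028  0.001]
```

```bash
python3 -m inch '[{"jaw":255,"x":0.05,"y":0.1,"z":-0.5,"ax":0,"ay":0.05,"az":0},{"jaw":255,"x":0,"y":0,"z":-0.6,"ax":0,"ay":0,"az":0},{"jaw":255,"x":0,"y":0,"z":-0.4,"ax":0,"ay":0,"az":0},{"jaw":255,"x":0,"y":0,"z":0,"ax":0,"ay":0,"az":0}]'
python3 - <<'E'
from h import *
goto([.4917,.1487,.079],tool(35))
E
```

```text
time_s: 37.62
tcp_pos: [0.4911, 0.1467, 0.1335]
ee_rot: [[0.573, -0.82, 0.003], [-0.82, -0.573, 0.003], [-0.001, -0.004, -1.0]]
wrist_force: [0.9, -0.8, -0.8]
gripper_width: 0.309
t 37.62 total [ 0.0106  0.0338 -0.908 ] [-0.0173  0.0193  0.007 ] n 1 per row [ 0.011  0.034 -0.908] [-0.017  0.019  0.007]
```

```bash
python3 -m inch '[{"jaw":255,"x":0,"y":0.035,"z":-0.15,"ax":-0.01,"ay":0.02,"az":0},{"jaw":255,"x":0,"y":0,"z":-0.12,"ax":0,"ay":0,"az":0},{"jaw":255,"x":0,"y":0,"z":0,"ax":0,"ay":0,"az":0}]'
python3 - <<'E'
from h import *
goto([.4917,.1487,.079],tool(35))
E
```

```text
time_s: 38.0
tcp_pos: [0.4927, 0.1488, 0.1189]
ee_rot: [[0.572, -0.82, 0.004], [-0.82, -0.572, 0.003], [-0.001, -0.005, -1.0]]
wrist_force: [1.0, -0.7, 0.2]
gripper_width: 0.31
t 38.0 total [-0.0168 -0.0021 -0.6642] [-0.0192  0.022   0.0122] n 1 per row [-0.017 -0.002 -0.664] [-0.019  0.022  0.012]
```

```bash
python3 -m inch '[{"jaw":255,"x":-0.025,"y":0,"z":-0.12,"ax":-0.02,"ay":0.02,"az":0},{"jaw":255,"x":0,"y":0,"z":-0.17,"ax":0,"ay":0,"az":0},{"jaw":255,"x":0,"y":0,"z":-0.17,"ax":0,"ay":0,"az":0},{"jaw":255,"x":0,"y":0,"z":-0.17,"ax":0,"ay":0,"az":0},{"jaw":255,"x":0,"y":0,"z":-0.04,"ax":0,"ay":0,"az":0},{"jaw":255,"x":0,"y":0,"z":0,"ax":0,"ay":0,"az":0}]'
python3 - <<'E'
from h import *
goto([.4917,.1487,.079],tool(35))
E
```

```text
time_s: 38.75
tcp_pos: [0.492, 0.1489, 0.0783]
ee_rot: [[0.574, -0.819, 0.002], [-0.819, -0.574, -0.001], [0.002, -0.001, -1.0]]
wrist_force: [-1.3, -0.1, 3.3]
gripper_width: 0.314
t 38.75 total [-0.0053 -0.0029  0.0119] [0.0078 0.0111 0.0002] n 1 per row [-0.005 -0.003  0.012] [0.008 0.011 0.   ]
```

Seated. Next, the last fresh tube at (0.4705, -0.3855).

```bash
python3 -m inch '[{"jaw":180,"x":0,"y":0,"z":0,"ax":0,"ay":0,"az":0},{"jaw":110,"x":0,"y":0,"z":0,"ax":0,"ay":0,"az":0},{"jaw":110,"x":0,"y":0,"z":0.5,"ax":0,"ay":0,"az":0},{"jaw":110,"x":0,"y":0,"z":0.8,"ax":0,"ay":0,"az":0},{"jaw":110,"x":0,"y":-0.8,"z":0.3,"ax":0,"ay":0,"az":0},{"jaw":110,"x":-0.03,"y":-1,"z":0,"ax":0,"ay":0,"az":0},{"jaw":110,"x":-0.03,"y":-1,"z":0,"ax":0,"ay":0,"az":0},{"jaw":110,"x":-0.03,"y":-1,"z":0,"ax":0,"ay":0,"az":0},{"jaw":110,"x":-0.03,"y":-1,"z":0,"ax":0,"ay":0,"az":0},{"jaw":110,"x":-0.03,"y":-1,"z":0,"ax":0,"ay":0,"az":0},{"jaw":110,"x":-0.03,"y":-1,"z":0,"ax":0,"ay":0,"az":0},{"jaw":110,"x":-0.03,"y":-1,"z":0,"ax":0,"ay":0,"az":0}]'
python3 -m inch '[{"jaw":110,"x":-0.02,"y":-0.6,"z":0,"ax":0,"ay":0,"az":0},{"jaw":110,"x":0,"y":0,"z":0,"ax":0,"ay":0,"az":0}]'
python3 - <<'E'
from h import *
goto([.4705,-.3855,.1],tool(35))
E
```

```text
time_s: 40.25
tcp_pos: [0.4802, -0.3292, 0.1749]
ee_rot: [[0.582, -0.813, 0.009], [-0.813, -0.582, -0.002], [0.007, -0.006, -1.0]]
wrist_force: [1.9, 1.7, 0.2]
gripper_width: 0.568
time_s: 40.5
tcp_pos: [0.4779, -0.3703, 0.1729]
ee_rot: [[0.577, -0.817, 0.008], [-0.817, -0.577, -0.002], [0.006, -0.006, -1.0]]
wrist_force: [0.2, 0.9, 0.2]
gripper_width: 0.567
t 40.5 total [-0.1236 -0.2538 -1.2144] [ 0.0103  0.046  -0.0227] n 2 per row [-0.062 -0.127 -0.607] [ 0.005  0.023 -0.011]
```

```bash
python3 -m inch '[{"jaw":110,"x":-0.12,"y":-0.2,"z":-0.5,"ax":0.01,"ay":0.04,"az":-0.02},{"jaw":110,"x":0,"y":0,"z":-0.6,"ax":0,"ay":0,"az":0},{"jaw":110,"x":0,"y":0,"z":-0.25,"ax":0,"ay":0,"az":0},{"jaw":110,"x":0,"y":0,"z":0,"ax":0,"ay":0,"az":0}]'
python3 - <<'E'
from h import *
goto([.4705,-.3855,.0715],tool(35))
E
```

```text
time_s: 41.0
tcp_pos: [0.4714, -0.3806, 0.09]
ee_rot: [[0.575, -0.818, 0.003], [-0.818, -0.575, -0.0], [0.002, -0.002, -1.0]]
wrist_force: [-0.5, 0.7, 0.7]
gripper_width: 0.567
t 41.0 total [-0.0148 -0.0816 -0.3085] [ 0.0028  0.0153 -0.0124] n 1 per row [-0.015 -0.082 -0.309] [ 0.003  0.015 -0.012]
```

```bash
python3 -m inch '[{"jaw":110,"x":-0.03,"y":-0.08,"z":-0.3,"ax":0,"ay":0.01,"az":0},{"jaw":110,"x":0,"y":0,"z":0,"ax":0,"ay":0,"az":0},{"jaw":255,"x":0,"y":0,"z":-0.02,"ax":0,"ay":0,"az":0},{"jaw":255,"x":0,"y":0,"z":0,"ax":0,"ay":0,"az":0},{"jaw":255,"x":0,"y":0,"z":0,"ax":0,"ay":0,"az":0},{"jaw":255,"x":0,"y":0,"z":0,"ax":0,"ay":0,"az":0}]'
python3 -m inch '[{"jaw":255,"x":0,"y":0,"z":0.5,"ax":0,"ay":0,"az":0},{"jaw":255,"x":0,"y":0,"z":0.8,"ax":0,"ay":0,"az":0},{"jaw":255,"x":0,"y":0,"z":0.8,"ax":0,"ay":0,"az":0},{"jaw":255,"x":-0.03,"y":0.7,"z":0.3,"ax":0,"ay":0,"az":0},{"jaw":255,"x":-0.05,"y":1,"z":0,"ax":0,"ay":0,"az":0},{"jaw":255,"x":-0.05,"y":1,"z":0,"ax":0,"ay":0,"az":0},{"jaw":255,"x":-0.05,"y":1,"z":0,"ax":0,"ay":0,"az":0},{"jaw":255,"x":-0.05,"y":1,"z":0,"ax":0,"ay":0,"az":0},{"jaw":255,"x":-0.05,"y":1,"z":0,"ax":0,"ay":0,"az":0},{"jaw":255,"x":-0.05,"y":1,"z":0,"ax":0,"ay":0,"az":0},{"jaw":255,"x":-0.05,"y":1,"z":0,"ax":0,"ay":0,"az":0},{"jaw":255,"x":-0.05,"y":0.8,"z":0,"ax":0,"ay":0,"az":0}]'
python3 -m inch '[{"jaw":255,"x":0,"y":0.2,"z":0,"ax":0,"ay":0,"az":0},{"jaw":255,"x":0,"y":0,"z":0,"ax":0,"ay":0,"az":0}]'
python3 - <<'E'
from h import *
goto([.4397,.1508,.14],tool(35))
E
```

```text
time_s: 41.75
tcp_pos: [0.4721, -0.3862, 0.0735]
ee_rot: [[0.577, -0.817, 0.007], [-0.817, -0.577, -0.004], [0.007, -0.004, -1.0]]
wrist_force: [0.5, 0.1, -1.1]
gripper_width: 0.316
time_s: 43.25
tcp_pos: [0.4433, 0.1362, 0.224]
ee_rot: [[0.571, -0.821, 0.016], [-0.821, -0.571, -0.001], [0.011, -0.013, -1.0]]
wrist_force: [1.8, 0.3, -1.4]
gripper_width: 0.312
time_s: 43.5
tcp_pos: [0.4427, 0.151, 0.2241]
ee_rot: [[0.575, -0.818, 0.017], [-0.818, -0.575, -0.001], [0.01, -0.013, -1.0]]
wrist_force: [0.4, -0.4, -0.4]
gripper_width: 0.313
t 43.5 total [-0.0504 -0.0035 -1.4021] [ 0.0058  0.096  -0.0127] n 2 per row [-0.025 -0.002 -0.701] [ 0.003  0.048 -0.006]
```

```bash
python3 -m inch '[{"jaw":255,"x":-0.06,"y":-0.01,"z":-0.5,"ax":0,"ay":0.09,"az":0},{"jaw":255,"x":0,"y":0,"z":-0.6,"ax":0,"ay":0,"az":0},{"jaw":255,"x":0,"y":0,"z":-0.4,"ax":0,"ay":0,"az":0},{"jaw":255,"x":0,"y":0,"z":0,"ax":0,"ay":0,"az":0}]'
python3 - <<'E'
from h import *
goto([.4397,.1508,.079],tool(35))
E
```

```text
time_s: 44.0
tcp_pos: [0.4394, 0.1454, 0.1329]
ee_rot: [[0.57, -0.822, 0.002], [-0.822, -0.57, -0.0], [0.001, -0.001, -1.0]]
wrist_force: [-0.3, 0.4, 0.4]
gripper_width: 0.309
t 44.0 total [ 0.0045  0.0904 -0.899 ] [0.0024 0.0113 0.0255] n 1 per row [ 0.005  0.09  -0.899] [0.002 0.011 0.026]
```

```bash
python3 -m inch '[{"jaw":255,"x":-0.01,"y":0.09,"z":-0.15,"ax":0,"ay":0.01,"az":0},{"jaw":255,"x":0,"y":0,"z":-0.1,"ax":0,"ay":0,"az":0},{"jaw":255,"x":0,"y":0,"z":0,"ax":0,"ay":0,"az":0}]'
python3 - <<'E'
from h import *
goto([.4397,.1508,.079],tool(35))
E
```

```text
time_s: 44.38
tcp_pos: [0.4405, 0.1507, 0.1194]
ee_rot: [[0.568, -0.823, 0.004], [-0.823, -0.568, 0.002], [0.001, -0.004, -1.0]]
wrist_force: [0.4, 0.4, -0.2]
gripper_width: 0.313
t 44.38 total [-0.0131  0.0015 -0.6734] [-0.0113  0.023   0.0358] n 1 per row [-0.013  0.001 -0.673] [-0.011  0.023  0.036]
```

```bash
python3 -m inch '[{"jaw":255,"x":-0.02,"y":0,"z":-0.12,"ax":-0.01,"ay":0.02,"az":0},{"jaw":255,"x":0,"y":0,"z":-0.17,"ax":0,"ay":0,"az":0},{"jaw":255,"x":0,"y":0,"z":-0.17,"ax":0,"ay":0,"az":0},{"jaw":255,"x":0,"y":0,"z":-0.17,"ax":0,"ay":0,"az":0},{"jaw":255,"x":0,"y":0,"z":-0.05,"ax":0,"ay":0,"az":0},{"jaw":255,"x":0,"y":0,"z":0,"ax":0,"ay":0,"az":0}]'
python3 - <<'E'
from h import *
goto([.4397,.1508,.079],tool(35))
E
```

```text
time_s: 45.12
tcp_pos: [0.4399, 0.1508, 0.0781]
ee_rot: [[0.571, -0.821, 0.001], [-0.821, -0.571, -0.001], [0.002, -0.0, -1.0]]
wrist_force: [-1.8, -0.8, 2.8]
gripper_width: 0.314
t 45.12 total [-0.0035  0.0002  0.0145] [0.0081 0.0081 0.0208] n 1 per row [-0.004  0.     0.015] [0.008 0.008 0.021]
```

```bash
python3 -m inch '[{"jaw":180,"x":0,"y":0,"z":0,"ax":0,"ay":0,"az":0},{"jaw":110,"x":0,"y":0,"z":0,"ax":0,"ay":0,"az":0},{"jaw":110,"x":0,"y":0,"z":0.5,"ax":0,"ay":0,"az":0},{"jaw":110,"x":0,"y":0,"z":0.9,"ax":0,"ay":0,"az":0},{"jaw":150,"x":-0.1,"y":-0.5,"z":0.8,"ax":0,"ay":0,"az":0},{"jaw":200,"x":-0.2,"y":-0.8,"z":0.4,"ax":0,"ay":0,"az":-0.5},{"jaw":255,"x":-0.1,"y":-0.8,"z":0.3,"ax":0,"ay":0,"az":-0.5},{"jaw":255,"x":0,"y":-0.4,"z":0.2,"ax":0,"ay":0,"az":-0.5},{"jaw":255,"x":0,"y":0,"z":0,"ax":0,"ay":0,"az":0}]'
python3 - <<'E'
from h import *
a,_=snap('scene','scene18');b,_=snap('top','top18');c,_=snap('wrist','wrist18')
cv2.imwrite('pics/s18z.png',cv2.resize(a[110:270,120:490,::-1],None,fx=2.1,fy=2.1,interpolation=cv2.INTER_CUBIC))
E
```

```text
time_s: 46.25
tcp_pos: [0.4153, -0.0031, 0.2682]
ee_rot: [[0.333, -0.943, 0.004], [-0.943, -0.333, -0.002], [0.003, -0.003, -1.0]]
wrist_force: [-0.3, -0.5, -0.5]
gripper_width: 0.082
```

View pics/s18z.png

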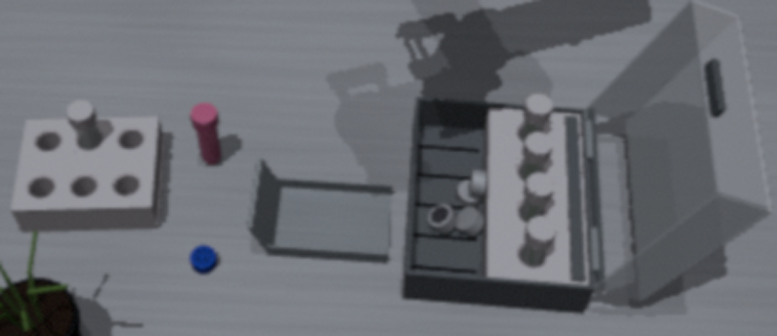

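View pics/wrist18.png

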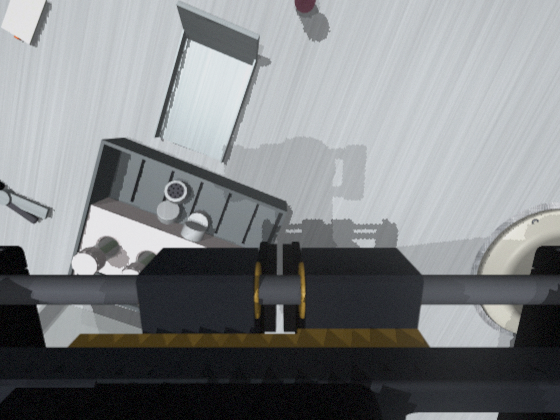

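View pics/top18.png

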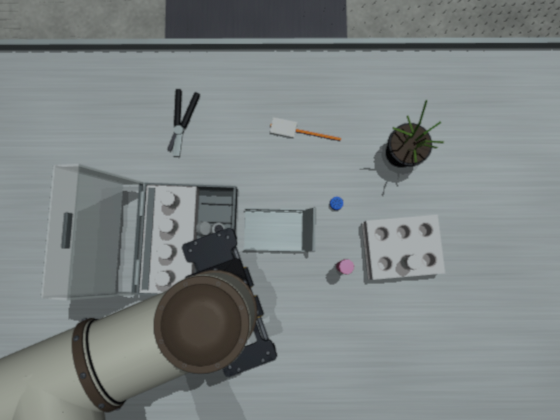

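Run:
```python
from h import *
b=cv2.imread('pics/wrist18.png');cv2.imwrite('pics/w18z.png',cv2.resize(b[130:260,80:300],None,fx=3.5,fy=3.5,interpolation=cv2.INTER_CUBIC))
p=load('top18')
im=cv2.imread('pics/top18.png');cv2.imwrite('pics/t18z.png',cv2.resize(im[170:310,30:330],None,fx=2.6,fy=2.6,interpolation=cv2.INTER_CUBIC))
def box(x,y): return [.5162+x*.9991+y*.042,.1131-x*.042+y*.9991]
e=2.0
for a in (1.9,2.0,2.1):
    y=.095-.19*np.cos(a)+.056*np.sin(a);z=.056+.19*np.sin(a)+.056*np.cos(a)
    P=[box(-.115,y)+[z],box(.115,y)+[z]]
    print(a,y,z,proj(p,P).round(1).tolist(),proj(load('scene18'),P).round(1).tolist())
```

```text
1.9 0.20941782261456085 0.21769280091625254 [[41.3, 297.7], [53.7, 164.0]] [[470.2, 116.6], [485.7, 210.5]]
2.0 0.22498855484619526 0.20546228825023954 [[35.6, 296.9], [48.1, 165.1]] [[475.9, 121.3], [492.0, 214.8]]
2.1 0.23926048440630987 0.19173839780569396 [[31.3, 296.0], [43.6, 166.3]] [[480.5, 126.3], [497.0, 219.3]]
```

View pics/w18z.png

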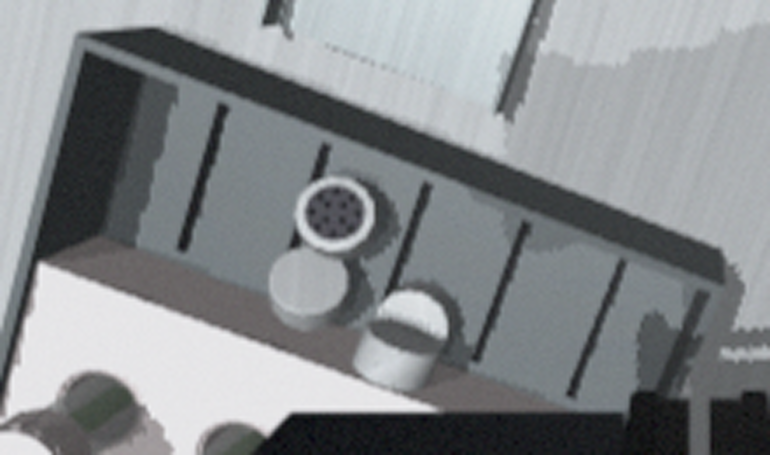

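```bash
python3 -m inch '[{"jaw":255,"x":0,"y":0,"z":0.7,"ax":0,"ay":0,"az":0},{"jaw":255,"x":0.2,"y":0.6,"z":0.2,"ax":0,"ay":0,"az":-0.2},{"jaw":255,"x":0.24,"y":0.85,"z":0,"ax":0,"ay":0,"az":-0.25},{"jaw":255,"x":0.24,"y":0.85,"z":0,"ax":0,"ay":0,"az":-0.25},{"jaw":255,"x":0.24,"y":0.85,"z":0,"ax":0,"ay":0,"az":-0.25},{"jaw":255,"x":0.24,"y":0.85,"z":0,"ax":0,"ay":0,"az":-0.25},{"jaw":255,"x":0.24,"y":0.85,"z":0,"ax":0,"ay":0,"az":-0.25},{"jaw":255,"x":0.24,"y":0.85,"z":0,"ax":0,"ay":0,"az":-0.25},{"jaw":255,"x":0.24,"y":0.85,"z":0,"ax":0,"ay":0,"az":-0.25},{"jaw":255,"x":0,"y":0,"z":0,"ax":0,"ay":0,"az":0}]'
python3 - <<'E'
from h import *
goto([.528,.403,.19],tool(-2.4));print(sense()['joints'])
E
```

```text
time_s: 47.65
tcp_pos: [0.5239, 0.4163, 0.3079]
ee_rot: [[0.013, -1.0, -0.017], [-1.0, -0.013, -0.011], [0.011, 0.017, -1.0]]
wrist_force: [0.7, -1.3, -0.5]
gripper_width: 0.004
t 47.65 total [ 0.0684 -0.2214 -1.9645] [ 0.061  -0.0971 -0.3154] n 3 per row [ 0.023 -0.074 -0.655] [ 0.02  -0.032 -0.105]
[ 52.1157  24.9568  17.1249  -0.3644 -83.256  -51.3149]
```

```bash
python3 -m inch '[{"jaw":255,"x":0.02,"y":-0.05,"z":-0.65,"ax":0.02,"ay":-0.03,"az":-0.1},{"jaw":255,"x":0.02,"y":-0.05,"z":-0.65,"ax":0.02,"ay":-0.03,"az":-0.1},{"jaw":255,"x":0.02,"y":-0.05,"z":-0.5,"ax":0.02,"ay":-0.03,"az":-0.1},{"jaw":255,"x":0,"y":0,"z":0,"ax":0,"ay":0,"az":0}]'
python3 - <<'E'
from h import *
a,_=snap('scene','scene19')
def box(x,y): return [.5162+x*.9991+y*.042,.1131-x*.042+y*.9991]
ps=[]
for a,r,o in [(1.9,.17,.014),(1.7,.17,.011),(1.5,.17,.010),(1.3,.17,.010),(1.1,.17,.010),(.9,.17,.010),(.7,.17,.008),(.5,.17,.005),(.3,.17,.003),(.15,.17,.0),(0,.17,0)]:
    y=.095-r*np.cos(a)+.056*np.sin(a)+o;z=.056+r*np.sin(a)+.056*np.cos(a)
    ps.append(box(0,y)+[z])
ps=np.array(ps);print(ps);print(np.diff(ps,axis=0)/.06)
E
```

```text
time_s: 48.15
tcp_pos: [0.5238, 0.4085, 0.1933]
ee_rot: [[-0.032, -0.999, -0.004], [-0.999, 0.032, -0.005], [0.005, 0.004, -1.0]]
wrist_force: [0.7, 0.0, -0.1]
gripper_width: 0.009
[[0.5253 0.3299 0.1988]
 [0.5239 0.2964 0.2174]
 [0.5225 0.2618 0.2295]
 [0.521  0.2265 0.2348]
 [0.5195 0.1908 0.2329]
 [0.518  0.1563 0.224 ]
 [0.5166 0.1221 0.2083]
 [0.5153 0.0908 0.1866]
 [0.5142 0.0653 0.1597]
 [0.5135 0.0484 0.1368]
 [0.5131 0.0382 0.112 ]]
[[-0.0235 -0.5581  0.31  ]
 [-0.0242 -0.5762  0.2028]
 [-0.0247 -0.5886  0.0875]
 [-0.025  -0.5943 -0.0313]
 [-0.0242 -0.5762 -0.1488]
 [-0.0239 -0.5685 -0.2605]
 [-0.022  -0.5228 -0.3617]
 [-0.0179 -0.4249 -0.4485]
 [-0.0118 -0.2808 -0.3827]
 [-0.0072 -0.1711 -0.4129]]
```

View pics/scene19.png

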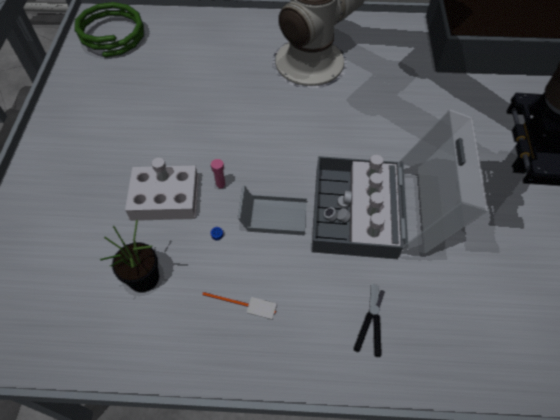

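```bash
python3 -m inch '[{"jaw":255,"x":0,"y":-0.4,"z":0.03,"ax":0,"ay":0,"az":0},{"jaw":255,"x":0,"y":-0.4,"z":0.03,"ax":0,"ay":0,"az":0},{"jaw":255,"x":0,"y":-0.35,"z":0.05,"ax":0,"ay":0,"az":0},{"jaw":255,"x":0,"y":-0.3,"z":0.12,"ax":0,"ay":0,"az":0},{"jaw":255,"x":0,"y":-0.3,"z":0.16,"ax":0,"ay":0,"az":0},{"jaw":255,"x":0,"y":0,"z":0,"ax":0,"ay":0,"az":0}]'
python3 - <<'E'
from h import *
a,_=snap('scene','scene20')
E
```

```text
time_s: 48.95
tcp_pos: [0.5266, 0.3047, 0.2287]
ee_rot: [[-0.028, -1.0, 0.011], [-1.0, 0.028, 0.013], [-0.013, -0.011, -1.0]]
wrist_force: [0.1, 0.1, 0.5]
gripper_width: 0.002
```

View pics/scene20.png

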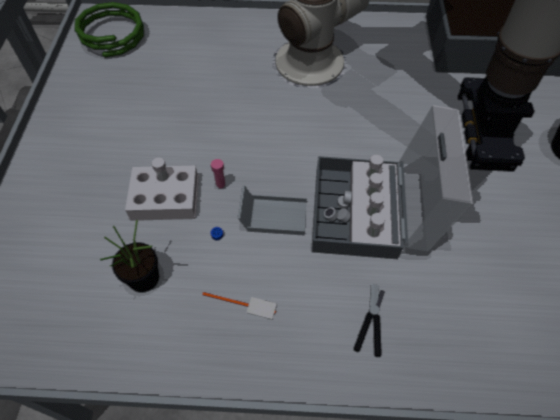

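```bash
python3 -m inch '[{"jaw":255,"x":-0.03,"y":-0.4,"z":-0.02,"ax":0,"ay":0,"az":0},{"jaw":255,"x":-0.03,"y":-0.4,"z":0,"ax":0,"ay":0,"az":0},{"jaw":255,"x":-0.03,"y":-0.4,"z":0,"ax":0,"ay":0,"az":0},{"jaw":255,"x":0,"y":0,"z":0,"ax":0,"ay":0,"az":0}]'
python3 - <<'E'
from h import *
a,_=snap('scene','scene21')
E
```

```text
time_s: 49.5
tcp_pos: [0.5238, 0.2339, 0.2295]
ee_rot: [[-0.024, -1.0, 0.02], [-1.0, 0.025, 0.019], [-0.02, -0.019, -1.0]]
wrist_force: [0.0, -0.3, 0.2]
gripper_width: 0.003
```

View pics/scene21.png

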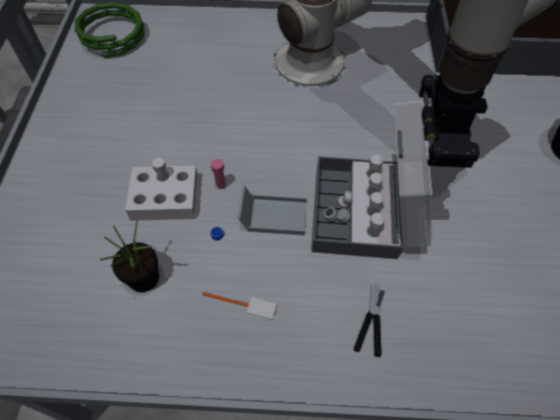

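```bash
python3 -m inch '[{"jaw":255,"x":-0.03,"y":-0.4,"z":0.03,"ax":-0.05,"ay":0.05,"az":0},{"jaw":255,"x":-0.03,"y":-0.4,"z":0,"ax":-0.05,"ay":0.05,"az":0},{"jaw":255,"x":-0.03,"y":-0.35,"z":-0.1,"ax":0,"ay":0,"az":0},{"jaw":255,"x":-0.03,"y":-0.35,"z":-0.13,"ax":0,"ay":0,"az":0},{"jaw":255,"x":0,"y":0,"z":0,"ax":0,"ay":0,"az":0}]'
python3 - <<'E'
from h import *
a,_=snap('scene','scene22')
E
```

```text
time_s: 50.18
tcp_pos: [0.5152, 0.1386, 0.2137]
ee_rot: [[-0.025, -1.0, -0.004], [-1.0, 0.025, -0.002], [0.002, 0.004, -1.0]]
wrist_force: [0.2, 0.1, -0.8]
gripper_width: 0.007
```

View pics/scene22.png

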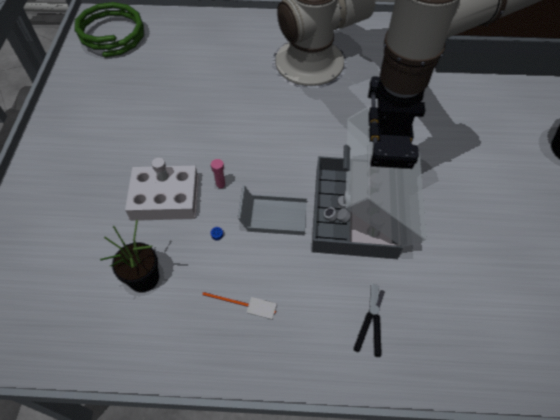

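```bash
python3 -m inch '[{"jaw":255,"x":0,"y":-0.28,"z":-0.12,"ax":0,"ay":0,"az":0},{"jaw":255,"x":0,"y":-0.28,"z":-0.18,"ax":0,"ay":0,"az":0},{"jaw":255,"x":0,"y":-0.25,"z":-0.2,"ax":0,"ay":0,"az":0},{"jaw":255,"x":0,"y":-0.2,"z":-0.22,"ax":0,"ay":0,"az":0},{"jaw":255,"x":0,"y":-0.18,"z":-0.22,"ax":0,"ay":0,"az":0},{"jaw":255,"x":0,"y":0,"z":0,"ax":0,"ay":0,"az":0}]'
```

```text
time_s: 50.98
tcp_pos: [0.5139, 0.0631, 0.1523]
ee_rot: [[-0.024, -1.0, -0.007], [-1.0, 0.024, -0.003], [0.004, 0.007, -1.0]]
wrist_force: [0.5, 0.4, -0.1]
gripper_width: 0.006
```

```bash
python3 -m inch '[{"jaw":255,"x":0,"y":-0.12,"z":-0.2,"ax":0,"ay":0,"az":0},{"jaw":255,"x":0,"y":-0.1,"z":-0.2,"ax":0,"ay":0,"az":0},{"jaw":255,"x":0,"y":-0.05,"z":-0.15,"ax":0,"ay":0,"az":0},{"jaw":255,"x":0,"y":-0.02,"z":-0.1,"ax":0,"ay":0,"az":0},{"jaw":255,"x":0,"y":0,"z":0,"ax":0,"ay":0,"az":0}]'
python3 - <<'E'
from h import *
a,_=snap('scene','scene23')
E
```

```text
time_s: 51.6
tcp_pos: [0.5149, 0.0449, 0.1124]
ee_rot: [[-0.022, -1.0, -0.005], [-1.0, 0.022, -0.004], [0.004, 0.005, -1.0]]
wrist_force: [-1.8, 1.0, 4.3]
gripper_width: 0.005
```

View pics/scene23.png

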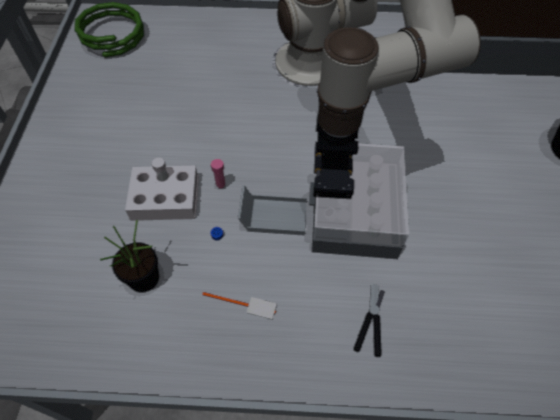

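Nearly shut; press a bit more and watch the force rise.

```bash
python3 -m inch '[{"jaw":255,"x":0,"y":-0.05,"z":-0.08,"ax":0,"ay":0,"az":0},{"jaw":255,"x":0,"y":0,"z":-0.06,"ax":0,"ay":0,"az":0}]'
python3 -m inch '[{"jaw":255,"x":0,"y":0,"z":-0.1,"ax":0,"ay":0,"az":0},{"jaw":255,"x":0,"y":0,"z":-0.1,"ax":0,"ay":0,"az":0}]'
```

```text
time_s: 51.9
tcp_pos: [0.515, 0.045, 0.1122]
ee_rot: [[-0.018, -1.0, -0.003], [-1.0, 0.018, -0.001], [0.001, 0.003, -1.0]]
wrist_force: [-8.1, -3.0, 21.5]
gripper_width: 0.0
time_s: 52.15
tcp_pos: [0.5151, 0.0449, 0.112]
ee_rot: [[-0.013, -1.0, -0.0], [-1.0, 0.013, -0.005], [0.005, 0.0, -1.0]]
wrist_force: [-15.1, 3.2, 37.7]
gripper_width: 0.008
```

```bash
python3 -m inch '[{"jaw":255,"x":0,"y":0,"z":0.3,"ax":0,"ay":0,"az":0},{"jaw":255,"x":0,"y":0,"z":0.7,"ax":0,"ay":0,"az":0},{"jaw":255,"x":0,"y":0,"z":0.9,"ax":0,"ay":0,"az":0},{"jaw":255,"x":-0.4,"y":0,"z":0.8,"ax":0,"ay":0,"az":0},{"jaw":255,"x":-0.6,"y":0.3,"z":0.4,"ax":0,"ay":0,"az":0},{"jaw":255,"x":-0.3,"y":0.6,"z":0,"ax":0,"ay":0,"az":0},{"jaw":255,"x":0,"y":0.8,"z":0,"ax":0,"ay":0,"az":0},{"jaw":255,"x":0,"y":0.8,"z":0,"ax":0,"ay":0,"az":0},{"jaw":255,"x":0,"y":0.8,"z":0,"ax":0,"ay":0,"az":0},{"jaw":255,"x":0,"y":0.8,"z":0,"ax":0,"ay":0,"az":0},{"jaw":255,"x":0,"y":0,"z":0,"ax":0,"ay":0,"az":0}]'
python3 - <<'E'
from h import *
a,_=snap('scene','scene24');b,_=snap('top','top24')
cv2.imwrite('pics/s24z.png',cv2.resize(a[130:300,120:490,::-1],None,fx=2.1,fy=2.1,interpolation=cv2.INTER_CUBIC))
cv2.imwrite('pics/t24z.png',cv2.resize(b[80:310,30:460,::-1],None,fx=1.85,fy=1.85,interpolation=cv2.INTER_CUBIC))
def box(x,y): return [.5162+x*.9991+y*.042,.1131-x*.042+y*.9991]
for a in (0,.05,.1):
    y=.095-.19*np.cos(a)+.056*np.sin(a);z=.056+.19*np.sin(a)+.056*np.cos(a)
    P=[box(-.115,y)+[z],box(.115,y)+[z]]
    print(a,proj(load('top24'),P).round(1).tolist(),proj(load('scene24'),P).round(1).tolist())
E
```

```text
time_s: 53.52
tcp_pos: [0.4329, 0.2998, 0.3035]
ee_rot: [[-0.012, -1.0, 0.006], [-1.0, 0.012, 0.003], [-0.003, -0.006, -1.0]]
wrist_force: [0.3, -0.9, -0.4]
gripper_width: 0.005
0 [[227.4, 299.4], [233.0, 180.4]] [[318.8, 140.1], [313.4, 226.7]]
0.05 [[225.3, 299.7], [231.0, 179.6]] [[320.4, 137.4], [315.2, 224.4]]
0.1 [[222.9, 300.0], [228.8, 178.7]] [[322.3, 134.8], [317.2, 222.2]]
```

View pics/s24z.png

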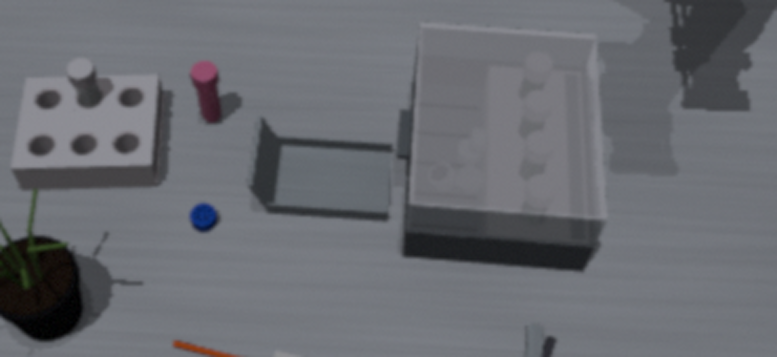

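View pics/t24z.png

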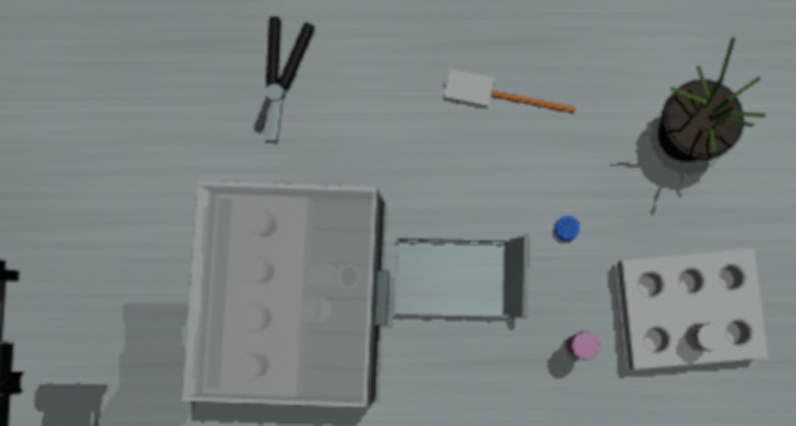

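```bash
python3 -c "
from station import *
print(finish_job()); print(sense()['time_s'])"
```

```text
the job is handed in; nothing more can be done
None
the job is handed in; nothing more can be done
```

The changeover is finished and handed in at about 54 s of the 210 s allowed. The station gives no verdict, so the checks below are my own.

**What I did**
- **Canisters:** I carried the pan to the box and tipped it to about 49° with its lip over the well. All four canisters went in, and I set the empty pan back down flat on the bench beside the box.
- **Tubes:** I moved the one dried tube into a free hole of the carrier. The four fresh tubes went from the carrier into the box's four holes.
- **Cover:** I pushed the cover over from behind and pressed it shut.

**What the last checks showed**
- **Tubes:** each was released within 1 mm of its seated height, and the last pictures show them all upright and level with each other.
- **Canisters:** four are visible in the well. One is leaning on another, and I estimated rather than measured that it lies low enough.
- **Cover:** it hit a hard stop at 112 mm. The wrist force reached about 38 N while I pressed with the fingertips, and the cover's edge in both fixed cameras matches the shut position.
- **Pan and other objects:** the pan looks flat and empty. The pot, stake and snips look unmoved, and I saw no sign that anything had been knocked aside.

**What disagreed:** the cameras differed from each other by 2–4 mm, so I averaged them and corrected with the wrist view. My first straight approach to the pan ran joint 5 to within about 0.3° of its range, so I backed off and gripped it with a sideways lean instead.

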